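# Put the tea-shelf odds and ends back where each kind belongs

## Robot

A 7-joint arm with a two-finger parallel gripper is mounted at the origin on the work surface. World frame = base frame: x ahead of the robot, y to its left, z up, the work surface at z = 0. Lengths are in mm, angles in rad, forces in N, time in s.
With the tool pointing down it reaches from about 400 to 875 mm from the base axis. Payload 4.4 kg.
Tool frame: the origin (TCP) lies midway between the tips of the shut fingers; the grasp point (between the pads) lies 19 mm behind it; z points along the fingers, y is the direction in which the jaws open and shut (so a half turn about z gives the same grasp; the last joint's range is limited). The gripper opens to 85 mm and grips with 20 to 120 N. Pads are 22 mm wide; open, the fingers measure 114 mm over their backs; the gripper's body (76 mm by 85 mm) begins 54 mm behind the grasp point. The pads swing forward as they close: fully open they stand 13 mm farther back than shut.
Start: joints at [1.175, 0.628, 0.038, 1.517, -0.027, 0.996, -0.02], TCP at [210.534, -614.975, 205.113] pointing down, gripper open.
Joint ranges: [-3.06, 3.06], [-0.37, 2.12], [-1.25, 1.32], [0.18, 2.47], [-1.1, 4.24], [0.23, 1.98], [-2.94, 2.94]. Speed limits (rad/s): [2.57, 2.57, 3.14, 3.14, 3.14, 3.14, 3.14].

## Interface

Orientations are given as [roll, pitch, yaw] about the fixed x, y, z axes, in that order (R = Rz(yaw) Ry(pitch) Rx(roll)).
In Python, from cell import ctrl, vision gives the robot as it stands.
- The arm moves only by the tool play_rows, never from a script. Its arguments are lists of equal length, an entry for each row: "slide": the shift along the tool's x, y, z in mm, a list of three; "turn": the turn about the tool's z in rad; "fingers": the opening, from 0 (shut) to 1 (fully open). A call has 1 to 5 rows; each row is the pose to reach, as a shift and turn from the pose measured when the call began, along the tool's axes at that moment; what a row does not reach only later rows make up. A row lasts 1/8 s, in which the tool goes at most 62.5 mm and 10.7 degrees, less where a joint would pass 70% of its speed; a pose out of reach is approached as far as the arm can. A call with a gripper value outside its range is refused whole. The fingers move at their own pace and stop on an object; the grip force is fixed at half the most. Time passes only in rows, so rows that repeat a pose let the fingers close. It gives the time, the measured TCP pose, the force and the opening at its end, in the units of the state.
- ctrl.read_state(): the state, without advancing time (a new reading comes with each control period).
- vision.get_image(name): name is "scene" or "top"; returns (picture, depth): 420x560x3 uint8, blue, green, red; 420x560 float32, mm along the optical axis (not along the pixel's ray), 0 where there is no reading.
- vision.camera_params(name): a dict with "fx", "fy", "cx", "cy" (pixels), "position" and "rotation" of the camera in the world. Camera axes: x right, y up, looking along -z (the intrinsics and any distortion apply to the point x, -y, -z); pixel columns grow to the right and rows downward; lengths in mm; the calibration is good to about 2 mm. A picture is of the moment at which its call begins. camera_params takes no time and is no camera call.
- ctrl.finish_job(): hands the job in, once; it reports no verdict.
The state is a dict: "clock": time; "qpos": joint angles; "qd": joint speeds; "tau": joint torques, N m; "eef_pos": TCP position; "tool_rot": TCP orientation; "force": force on the tool from outside, world axes, zero at the start; "torque": the same for the moment, N m; "width": finger opening in mm.
Only numpy, scipy, OpenCV 4.12 (cv2) and the standard library are available. Lean on these libraries where they do the work, as an engineer would, in place of code of your own. Each camera call takes 0.05 s, during which the arm holds its last target.

## Task

Tidy the tea things on the walnut board: stand both honey jars side by side in the round porcelain dish, stand both sweetener dispensers in the square wooden tray, and lay the spoon lengthwise in the long wooden tray. Everything should rest upright on the floor of its own dish or tray, and the milk jug and the teapot must be left where they stand.

Things in the scene. Friction and masses are not known exactly. Their poses are not given: they have to be found in the camera images.
- jar1: small honey jar, amber glass with a brass-coloured lid: an upright round jar 42 mm in diameter (the widest part), 45 mm tall, about 80 g; origin at the centre of its underside, z up. The two jars are alike.
- jar2: small honey jar, amber glass with a brass-coloured lid: an upright round jar 42 mm in diameter (the widest part), 45 mm tall, about 80 g; origin at the centre of its underside, z up. The two jars are alike.
- pot1: sweetener dispenser: upright flat white plastic pot, 22 mm thick (its x) by 40 mm wide (its y), body 50 mm tall, with a smaller grey push top 16 x 26 mm reaching to 60 mm; about 40 g; origin at the centre of its underside, z up. The two pots are alike.
- pot2: sweetener dispenser: upright flat white plastic pot, 22 mm thick (its x) by 40 mm wide (its y), body 50 mm tall, with a smaller grey push top 16 x 26 mm reaching to 60 mm; about 40 g; origin at the centre of its underside, z up. The two pots are alike.
- spoon: steel spoon lying flat, 119 mm long, 45 g: a straight handle 10 mm wide and 7 mm thick runs along its x from -61 mm to +24 mm, its underside on the board; the round bowl, 36 mm across and 9 mm high, is centred at x = +40 mm. Origin on the underside, close to the balance point, under the handle; z up.
- dish: round white porcelain dish, fixed: 146 mm across, rim 14 mm high, flat inner floor 5 mm above the board and about 120 mm across; origin at the centre of its underside, on the board.
- square_tray: square pale wooden tray, fixed: 132 x 132 mm outside, 122 x 122 mm inside, rim 16 mm high, inner floor 5 mm above the board; origin at the centre of its underside, x and y along its sides.
- long_tray: long pale wooden tray, fixed: 168 mm along its x, 98 mm along its y outside, 160 x 90 mm inside, rim 12 mm high, inner floor 4 mm above the board; origin at the centre of its underside.
- jug: bystander: white porcelain milk jug, 80 mm tall, body 72 mm across, handle reaching 58 mm to its +y, lip to -y; origin at the centre of its underside. Loose; leave it standing where it is.
- teapot: bystander: small aluminium teapot, 85 mm tall with its knob, body 104 mm across, black handle reaching 81 mm to its +y, spout 84 mm to its -y; origin at the centre of its underside. Loose; leave it standing where it is.
Not all that is in view belongs to the job. What is shaped like the jar2 but purple is not meant. There is more than one size of the spoon; the job needs the smaller.

How it is judged (in metres and radians):
At the end, for the whole second after the job is handed in: Jars stand in the dish (within 50 mm of its centre), dispensers in the square tray (55 mm each way), spoon in the long tray (35 mm along, 42 across, 0.45 rad); all on the floor (origin under 10 mm above the board), tilt under 0.12 rad, released, at rest (horizontal distance between each of jar1, jar2 and dish below 0.05 m and x of pot1 in the frame of square_tray between -0.055 and 0.055 m and y of pot1 in the frame of square_tray between -0.055 and 0.055 m and x of pot2 in the frame of square_tray between -0.055 and 0.055 m and y of pot2 in the frame of square_tray between -0.055 and 0.055 m and x of spoon in the frame of long_tray between -0.035 and 0.035 m and y of spoon in the frame of long_tray between -0.042 and 0.042 m and angle between the x axis of spoon and the x axis of long_tray, either way round below 0.45 rad and z of jar1 in the frame of dish between 0 and 0.01 m and angle between each of jar1, jar2, pot1, pot2, spoon's own z axis and vertical below 0.12 rad and linear speed of each of jar1, jar2, pot1, pot2, spoon below 0.02 m/s and z of jar2 in the frame of dish between 0 and 0.01 m and z of pot1 in the frame of square_tray between 0 and 0.01 m and z of pot2 in the frame of square_tray between 0 and 0.01 m and z of spoon in the frame of long_tray between 0 and 0.01 m); the robot touches nothing.
It fails at once if the milk jug is shifted by more than 15 mm or tipped (distance of jug from where it was at the start of the episode above 0.015 m or angle between jug's own z axis and vertical above 0.2 rad).
It fails at once if the teapot is shifted by more than 15 mm or tipped (distance of teapot from where it was at the start of the episode above 0.015 m or angle between teapot's own z axis and vertical above 0.2 rad).
It also fails if it takes over 120 s, if anything falls off the work surface, if the arm or the gripper's body presses on something with over 40 N, if the wrist force passes 120 N, or if a joint passes its speed limit or range.

## Working session

There is one attempt and no reset: what is moved stays moved. The work goes in short steps, Python scripts to look and compute and a tool call to move; the robot and the scene stay as the last step left them, time stands still between calls to the robot, and variables do not carry over. Pictures are saved under pics/ and viewed, and the job is handed in when it is done.

Besides the shell and the picture viewer there is one more tool, called after "Call:" as name(argument=value, ...) on one line, values as JSON. play_rows: Moves the arm, as the interface text tells. Its arguments: {"type":"object","properties":{"slide":{"type":"array"},"turn":{"type":"array"},"fingers":{"type":"array"}},"required":["slide","turn","fingers"]}

```bash
ls; mkdir -p pics
python3 - <<'E'
from cell import ctrl, vision
import cv2
s=ctrl.read_state(); print(s)
for n in("scene","top"):
    im,d=vision.get_image(n); cv2.imwrite(f"pics/{n}0.png",im)
    import numpy as np; np.save(f"pics/{n}0.npy",d)
    print(n,vision.camera_params(n))
E
```

```text
pics
{'clock': 0.0, 'qpos': array([ 1.17520656,  0.62936353,  0.03845423,  1.51839128, -0.02699344,
        0.99626865, -0.01999351]), 'qd': array([-0.00042361, -0.00146673, -0.00095579, -0.00072944,  0.00053007,
        0.00016932,  0.00015283]), 'tau': array([ 1.08275068e-03, -5.63416207e+01,  1.22629914e+00, -1.93453950e+01,
        1.09838747e-02,  1.06246263e-02, -2.31160362e-05]), 'eef_pos': array([ 210.29581469, -614.32281682,  204.1706285 ]), 'tool_rot': array([-3.13968065e+00,  3.92072124e-05,  3.29789399e-01]), 'force': array([-0.32659166,  0.3260426 , -0.34370422]), 'torque': array([ 0.04778969, -0.02464794, -0.07654   ]), 'width': 85.25299773214229}
scene {'fx': 411.9226012096607, 'fy': 411.9226012096607, 'cx': 278.54996102591997, 'cy': 209.1621780390696, 'position': array([1007.58610004, -619.0535218 ,  766.18716895]), 'rotation': array([ 0.86861413, -0.01015496,  0.77677972])}
top {'fx': 521.667436755341, 'fy': 521.667436755341, 'cx': 288.2960692671014, 'cy': 213.111422258071, 'position': array([ 201.25401981,  -13.81673576, 1548.07868081]), 'rotation': array([ 0.13454811,  0.02111087, -1.57659072])}
```

View pics/scene0.png

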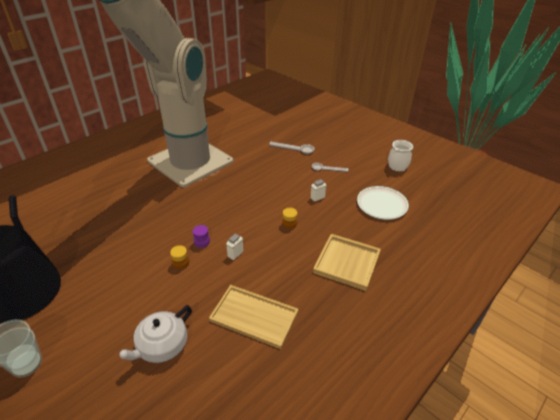

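View pics/top0.png

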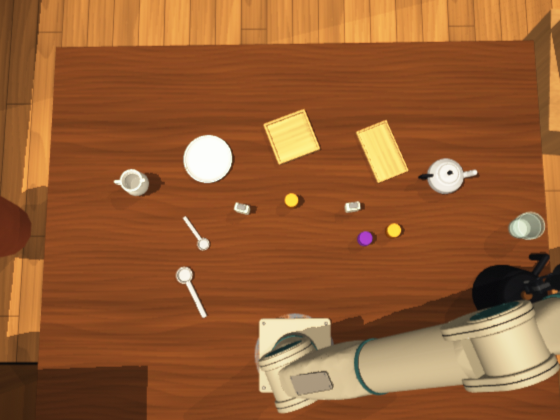

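Candidates (top view): jars — yellow (291,200), yellow (394,230), purple (366,238) is the decoy. Pots — (242,208) and (352,206). Spoons — the shorter at (197,233) is wanted, and the longer at (190,290) is not. Next I measure and check crops.

```bash
cat > h.py <<'E'
import numpy as np, cv2
from scipy.spatial.transform import Rotation as R
from cell import ctrl, vision
P={n:vision.camera_params(n) for n in("scene","top")}
def ray(n,u,v):
    p=P[n]; d=np.array([(u-p['cx'])/p['fx'],-(v-p['cy'])/p['fy'],-1.0])
    return p['position'], R.from_euler('xyz',p['rotation']).apply(d)
def onz(n,u,v,z):
    o,d=ray(n,u,v); return o+d*(z-o[2])/d[2]
def dep(n,u,v,dd): 
    o,d=ray(n,u,v); return o+d*dd
def proj(n,X):
    p=P[n]; c=R.from_euler('xyz',p['rotation']).inv().apply(np.asarray(X,float)-p['position'])
    return p['cx']+p['fx']*c[...,0]/-c[...,2], p['cy']+p['fy']*-c[...,1]/-c[...,2]
def cloud(n,d):
    """per-pixel world points"""
    p=P[n]; v,u=np.mgrid[0:d.shape[0],0:d.shape[1]]
    c=np.stack([(u-p['cx'])/p['fx'],-(v-p['cy'])/p['fy'],-np.ones_like(d)],-1)*d[...,None]
    return R.from_euler('xyz',p['rotation']).apply(c.reshape(-1,3)).reshape(d.shape+(3,))+p['position']
def tool(X):
    """world point -> shift along tool axes from the present pose"""
    s=ctrl.read_state(); return R.from_euler('xyz',s['tool_rot']).inv().apply(np.asarray(X)-s['eef_pos'])
E
python3 - <<'E'
from h import *
t=cv2.imread('pics/top0.png'); s=cv2.imread('pics/scene0.png')
cv2.imwrite('pics/ct.png',cv2.resize(t[100:330,110:500],None,fx=2,fy=2,interpolation=cv2.INTER_CUBIC))
cv2.imwrite('pics/cs.png',cv2.resize(s[120:360,110:430],None,fx=2.4,fy=2.4,interpolation=cv2.INTER_CUBIC))
for n,im in(('top',t),('scene',s)):
    d=np.load(f'pics/{n}0.npy'); W=cloud(n,d)
    hsv=cv2.cvtColor(im,cv2.COLOR_BGR2HSV)
    print(n,'valid',(d>0).mean())
    for nm,lo,hi in(('white',(0,0,120),(180,70,255)),('yellow',(18,190,120),(32,255,255)),('wood',(15,60,150),(30,185,255)),('purple',(125,100,60),(160,255,255))):
        m=cv2.inRange(hsv,lo,hi)
        k,l,st,c=cv2.connectedComponentsWithStats(m)
        for i in range(1,k):
            if st[i,4]>40:
                w=W[(l==i)&(d>0)]
                x=np.median(w,0)if len(w)else[0,0,0]
                if 250<x[0]<1000 and abs(x[1])<800: print(nm,c[i].round(1),st[i],'med',x.round(0),'z5-95',np.percentile(w[:,2],[5,95]).round(0),'ctr z0',onz(n,*c[i],0).round(0)[:2])
E
```

```text
top valid 0.9960544217687075
white [207.4 158.6] [ 183  135   49   48 1835] med [579. 262.   7.] z5-95 [ 0. 16.] ctr z0 [581. 263.]
white [447.  175.6] [ 428  159   49   35 1035] med [ 508. -440.   58.] z5-95 [36. 72.] ctr z0 [ 521. -460.]
white [133.  181.9] [114 169  35  26 586] med [502. 478.  51.] z5-95 [ 3. 83.] ctr z0 [511. 489.]
white [241.5 208. ] [234 203  16  11 119] med [420. 153.  52.] z5-95 [31. 65.] ctr z0 [428. 158.]
white [352.  206.4] [345 202  15  10 118] med [ 422. -167.   52.] z5-95 [27. 64.] ctr z0 [ 430. -173.]
white [526.1 226. ] [509 213  35  26 682] med [ 361. -668.   57.] z5-95 [24. 93.] ctr z0 [ 367. -685.]
white [197.7 236.2] [183 217  26  33 208] med [335. 284.   6.] z5-95 [-0. 13.] ctr z0 [344. 289.]
yellow [291.2 200. ] [285 193  13  14  50] med [443.   9.  45.] z5-95 [-0. 51.] ctr z0 [451.   9.]
yellow [393.6 229.9] [387 223  14  14  56] med [ 355. -287.   44.] z5-95 [ 0. 50.] ctr z0 [ 358. -295.]
wood [291.1 136.2] [ 263  109   57   56 1995] med [646.   8.   6.] z5-95 [-1. 18.] ctr z0 [648.   8.]
wood [381.6 151. ] [ 356  120   53   63 1922] med [ 598
[... 917 characters left out ...]
  67   50 2141] med [ 531. -458.   57.] z5-95 [32. 71.] ctr z0 [ 492. -445.]
white [ 21.1 353.7] [   0  321   40   54 1054] med [ 390. -656.   66.] z5-95 [19. 94.] ctr z0 [ 329. -660.]
yellow [289.5 213.7] [283 207  15  14 165] med [448.   2.  44.] z5-95 [ 0. 47.] ctr z0 [414.  40.]
yellow [178.2 252.6] [170 245  17  16 217] med [ 357. -291.   44.] z5-95 [ 0. 47.] ctr z0 [ 318. -272.]
wood [347.2 260. ] [ 313  234   68   53 2187] med [642.   8.   5.] z5-95 [ 2. 16.] ctr z0 [639.  14.]
wood [254.2 314.4] [ 209  285   89   61 3081] med [ 595. -265.    4.] z5-95 [ 2. 13.] ctr z0 [ 593. -263.]
purple [200.7 235.9] [193 225  17  23 302] med [ 342. -213.   37.] z5-95 [ 6. 46.] ctr z0 [ 309. -194.]
```

View pics/ct.png

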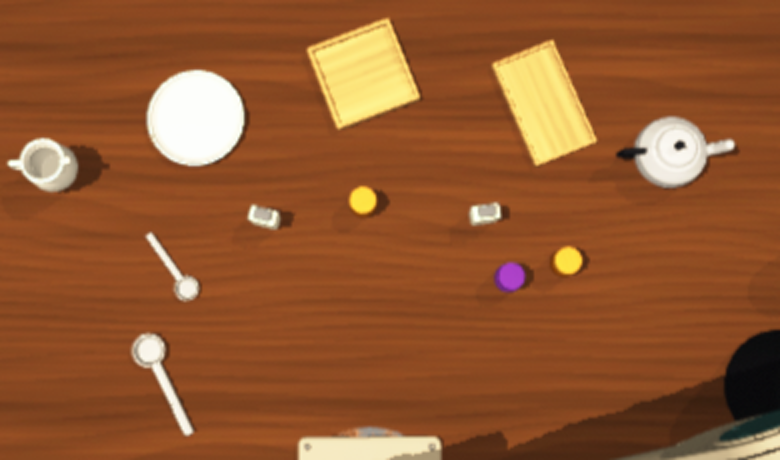

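View pics/cs.png

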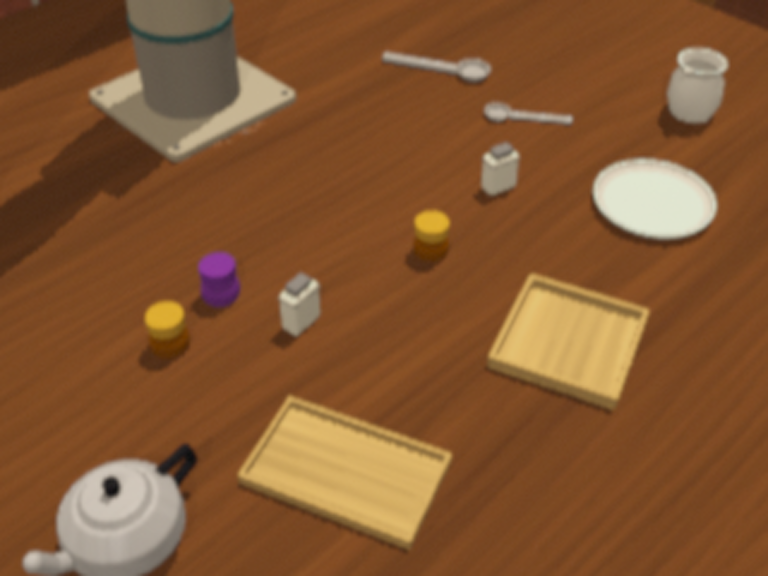

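Run:
```python
from h import *
from scipy.optimize import least_squares
C={}
for n in('top','scene'):
    d=np.load(f'pics/{n}0.npy'); C[n]=(cloud(n,d),cv2.imread(f'pics/{n}0.png'),d)
    W=C[n][0]; m=(np.abs(W[...,0]-450)<60)&(np.abs(W[...,1]+80)<60)&(d>0); print(n,'board z',W[m][:,2].mean().round(2),W[m][:,2].std().round(2))
def near(n,x,y,r,z0,z1):
    W,_,d=C[n]; m=(np.hypot(W[...,0]-x,W[...,1]-y)<r)&(W[...,2]>z0)&(W[...,2]<z1)&(d>0); return W[m]
for nm,x,y in(('jarA',443,9),('jarB',356,-288),('purp',333,-206)):
    for n in C:
        w=near(n,x,y,40,41,52); (cx,cy),r=cv2.minEnclosingCircle(w[:,:2].astype(np.float32)); print(nm,n,len(w),w.mean(0).round(1),'enc',round(cx,1),round(cy,1),round(r,1))
for nm,x,y in(('potA',423,152),('potB',424,-170)):
    for n in C:
        w=near(n,x,y,45,46,66); q=cv2.minAreaRect(w[:,:2].astype(np.float32)); 
        t=w[w[:,2]>54]; print(nm,n,len(w),w.mean(0).round(1),'rect',np.round(q[0],1),np.round(q[1],1),round(q[2],1),'top',len(t),t.mean(0).round(1))
        u,s,v=np.linalg.svd(w[:,:2]-w[:,:2].mean(0)); print('  major dir deg',np.degrees(np.arctan2(v[0,1],v[0,0])).round(1),s.round())
# trays / dish / spoon : colour mask -> plane
for n in C:
    W,im,d=C[n]; hsv=cv2.cvtColor(im,cv2.COLOR_BGR2HSV)
    for nm,lo,hi,x,y,z in(('sq',(15,60,110),(30,190,255),646,8,16),('long',(15,60,110),(30,190,255),597,-265,12),('dish',(0,0,120),(180,70,255),577,262,14),('spoon',(0,0,120),(180,70,255),338,286,6),('spoonBIG',(0,0,120),(180,70,255),230,300,6)):
        m=cv2.inRange(hsv,lo,hi); m[(np.hypot(W[...,0]-x,W[...,1]-y)>125)]=0
        k,l,st,c=cv2.connectedComponentsWithStats(m); i=1+np.argmax(st[1:,4])
        v,u=np.nonzero(l==i); p=np.array([onz(n,a,b,z)[:2] for a,b in zip(u,v)],np.float32)
        q=cv2.minAreaRect(p); print(nm,n,len(p),'mean',p.mean(0).round(1),'rect',np.round(q[0],1),np.round(q[1],1),round(q[2],1))
```

```text
top board z 0.32 3.5
scene board z 0.01 1.46
jarA top 115 [443.6   7.9  45.8] enc 443.7 8.3 19.2
jarA scene 115 [446.8   4.1  44.8] enc 445.9 6.9 21.9
jarB top 115 [ 353.5 -287.7   45.9] enc 353.4 -287.3 18.8
jarB scene 158 [ 356.1 -291.    44.9] enc 355.3 -290.7 20.2
purp top 117 [ 330.7 -205.    45.5] enc 330.4 -205.2 19.0
purp scene 132 [ 333.8 -209.2   44.8] enc 332.6 -207.4 20.4
potA top 94 [420.4 151.8  55.4] rect [421.2 152.7] [39.7 21.7] 72.7 top 49 [420.6 153.   60.5]
  major dir deg -107.0 [111.  58.]
potA scene 85 [425.5 146.5  53.8] rect [425.7 150. ] [39.9 22.3] 72.3 top 42 [424.4 149.2  58.3]
  major dir deg -114.9 [92. 51.]
potB top 92 [ 422.  -169.    55.3] rect [ 423.7 -170.4] [21.9 40.2] 6.3 top 53 [ 422.9 -170.5   59.3]
  major dir deg 94.4 [105.  57.]
potB scene 116 [ 428.8 -176.5   54.4] rect [ 427.3 -173.9] [18.7 37.8] 8.1 top 61 [ 427.1 -174.8   59. ]
  major dir deg -91.9 [107.  54.]
sq top 2000 mean [643.    7.3] rect [643.3   7.5] [138.7 136.5] 20.5
long top 1914 mean [ 595.8 -264.6] rect [ 596.4 -264.4] [172.6 103.2] 21.4
dish top 1823 mean [577.5 260.9] rect [578.2 260.6] [144.9 145.7] 45.5
spoon top 208 mean [343.3 287.6] rect [356.7 291. ] [115.5  33.1] 28.8
spoonBIG top 395 mean [195.4 308.6] rect [178.7 307.5] [157.5  45.5] 20.0
sq scene 2512 mean [647.5  -1.3] rect [644.9   1.5] [138.2 151. ] 20.4
long scene 3332 mean [ 600.  -269.3] rect [ 596.6 -268.2] [174.6 109. ] 21.2
dish scene 1336 mean [579.5 255.9] rect [577.6 257.7] [145.3 151.2] 7.3
spoon scene 141 mean [348.7 289.6] rect [350.4 297.1] [113.8  35.5] 38.6
spoonBIG scene 196 mean [187.8 306.6] rect [179.5 296.3] [153.1  48.2] 36.1
```

Run:
```python
from h import *
for n in('top','scene'):
    im=cv2.imread(f'pics/{n}0.png'); g=cv2.cvtColor(im,cv2.COLOR_BGR2HSV); m=cv2.inRange(g,(0,0,110),(180,90,255))
    c=(197,236) if n=='top' else (327,167)
    k,l,st,_=cv2.connectedComponentsWithStats(m); i=l[c[1]-4:c[1]+5,c[0]-4:c[0]+5]; i=i[i>0][0]
    v,u=np.nonzero(l==i); p=np.array([onz(n,a,b,6)[:2] for a,b in zip(u,v)])
    a=np.radians(29); e=np.array([np.cos(a),np.sin(a)])
    t=p@e; h=p[t>t.min()+48]; b=p[t<t.min()+36]
    vx,vy,x0,y0=cv2.fitLine(h.astype(np.float32),cv2.DIST_HUBER,0,.01,.01).ravel()
    print(n,'t',t.min(),t.max(),'handle pt',x0,y0,'deg',np.degrees(np.arctan2(vy,vx)),'bowl',b.mean(0),cv2.minEnclosingCircle(b.astype(np.float32)))
    cr=im[c[1]-30:c[1]+30,c[0]-40:c[0]+40]; cv2.imwrite(f'pics/sp_{n}.png',cv2.resize(cr,None,fx=8,fy=8,interpolation=cv2.INTER_CUBIC))
```

```text
top t 395.0126366955362 512.2852159253488 handle pt 374.28317 310.4664 deg 36.51456 bowl [321.37598222 271.56875068] ((321.24639892578125, 271.74066162109375), 18.24775505065918)
scene t 392.50482080020794 511.37164949016545 handle pt 373.83865 306.5851 deg 37.546223 bowl [318.87801234 271.36464751] ((318.5356140136719, 269.66796875), 21.46246337890625)
```

View pics/sp_top.png

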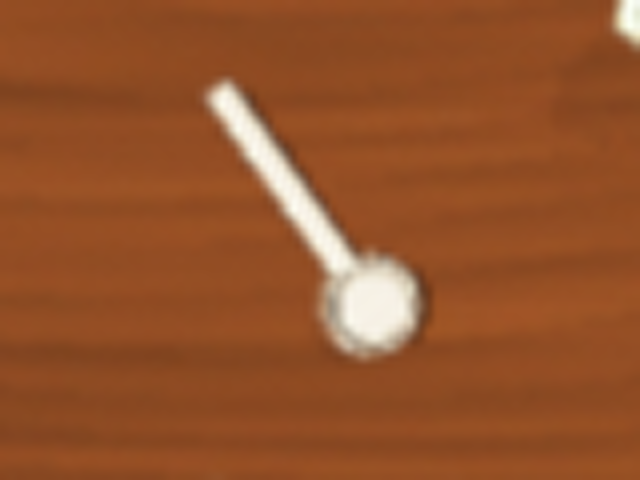

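```bash
cat > plan.py <<'E'
import sys
from h import *
# usage: plan.py x y z jawdeg  -> slide/turn from present pose
x,y,z,j=map(float,sys.argv[1:5]); s=ctrl.read_state()
yaw0=np.degrees(s['tool_rot'][2]); az=np.degrees(np.arctan2(y,x))
best=min((j+90+180*k for k in range(-3,4)),key=lambda w:abs(w-az-90))
dy=(best-yaw0+180)%360-180
print('t',round(s['clock'],2),'pos',s['eef_pos'].round(1),'yaw',round(yaw0,1),'F',s['force'].round(1),'w',round(s['width'],1),'q7',s['qpos'][6].round(2))
print('slide',tool([x,y,z]).round(0),'turn',round(-np.radians(dy),3),'goal yaw',best)
E
python3 plan.py 354.5 -289 120 0
```

```text
t 0.1 pos [ 210.3 -614.4  204.3] yaw 18.9 F [ 0.1 -0.4 -0.6] w 85.3 q7 -0.02
slide [ 242. -261.   85.] turn -1.241 goal yaw 90.0
```

Call:
play_rows(slide=[[60,-65,0],[120,-130,0],[180,-195,20],[242,-261,50],[242,-261,85]], turn=[-0.18,-0.36,-0.54,-0.72,-0.9], fingers=[1,1,1,1,1])

```text
clock: 0.72
eef_pos: [334.1, -337.3, 150.8]
tool_rot: [3.139, -0.0, 1.236]
force: [0.9, -1.1, -0.5]
width: 85.3
```

```bash
python3 plan.py 354.5 -289 60 0
```

```text
t 0.72 pos [ 334.1 -337.3  150.8] yaw 70.8 F [ 0.9 -1.1 -0.5] w 85.3 q7 0.23
slide [52.  3. 91.] turn -0.335 goal yaw 90.0
```

Call:
play_rows(slide=[[30,2,20],[52,3,50],[52,3,70],[52,3,70],[52,3,70]], turn=[-0.17,-0.335,-0.335,-0.335,-0.335], fingers=[1,1,1,1,1])

```text
clock: 1.35
eef_pos: [354.3, -289.7, 81.3]
tool_rot: [3.139, 0.001, 1.57]
force: [-0.6, -0.6, 0.4]
width: 85.6
```

```bash
python3 plan.py 354.5 -289 12 0
python3 - <<'E'
from h import *
t,_=vision.get_image('top'); s,_=vision.get_image('scene')
a=cv2.resize(t[170:280,330:460],(520,440)); b=cv2.resize(s[180:300,120:260],(514,440))[:, :]
cv2.imwrite('pics/p1.png',cv2.resize(np.hstack([a,b]),(800,340)))
E
```

```text
t 1.35 pos [ 354.3 -289.7   81.3] yaw 90.0 F [-0.6 -0.6  0.4] w 85.6 q7 0.31
slide [ 1.  0. 69.] turn -0.0 goal yaw 90.0
```

View pics/p1.png

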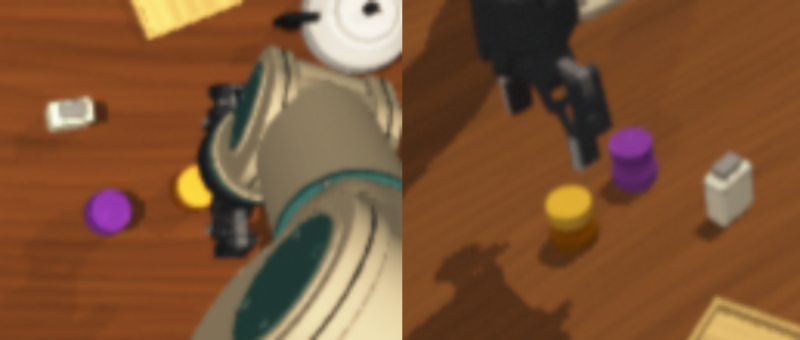

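Run:
```python
from h import *
for z in(90,130,170): print(z,[np.round(proj('top',[354,-290+0,z]),0),np.round(proj('scene',[354-46,-290,z]),0),np.round(proj('scene',[354+46,-290,z]),0)])
```

```text
90 [array([398., 228.]), array([164., 228.]), array([187., 248.])]
130 [array([400., 227.]), array([161., 216.]), array([184., 235.])]
170 [array([403., 225.]), array([158., 202.]), array([182., 222.])]
```

Call:
play_rows(slide=[[0,0,30],[0,0,55],[0,0,69],[0,0,69],[0,0,69]], turn=[0,0,0,0,0], fingers=[1,1,1,1,1])

```text
clock: 2.08
eef_pos: [355.2, -290.4, 13.3]
tool_rot: [3.137, 0.002, 1.57]
force: [-0.2, 0.1, 0.3]
width: 85.3
```

Call:
play_rows(slide=[[0,1,0],[0,1,0],[0,1,0],[0,1,0],[0,1,0]], turn=[0,0,0,0,0], fingers=[0.3,0.3,0.3,0.3,0.3])

```text
clock: 2.7
eef_pos: [356.2, -290.7, 14.1]
tool_rot: [3.137, 0.003, 1.57]
force: [-1.0, 0.2, 9.4]
width: 34.4
```

```bash
python3 plan.py 567 285 130 24
```

```text
t 2.7 pos [ 356.2 -290.7   14.1] yaw 89.9 F [-1.   0.2  9.4] w 34.4 q7 0.25
slide [ 576.  211. -117.] turn -0.42 goal yaw 114.0
```

Call:
play_rows(slide=[[0,0,0],[0,0,0]], turn=[0,0], fingers=[0,0])

```text
clock: 2.95
eef_pos: [356.3, -290.8, 14.3]
tool_rot: [3.137, 0.003, 1.57]
force: [0.6, 0.0, 3.6]
width: 34.8
```

```bash
python3 plan.py 567 285 130 24
python3 - <<'E'
from h import *
s,_=vision.get_image('scene')
cv2.imwrite('pics/p2.png',cv2.resize(s[190:300,120:260],(700,550)))
E
```

```text
t 2.95 pos [ 356.3 -290.8   14.3] yaw 89.9 F [0.6 0.  3.6] w 34.8 q7 0.25
slide [ 576.  211. -117.] turn -0.42 goal yaw 114.0
```

View pics/p2.png

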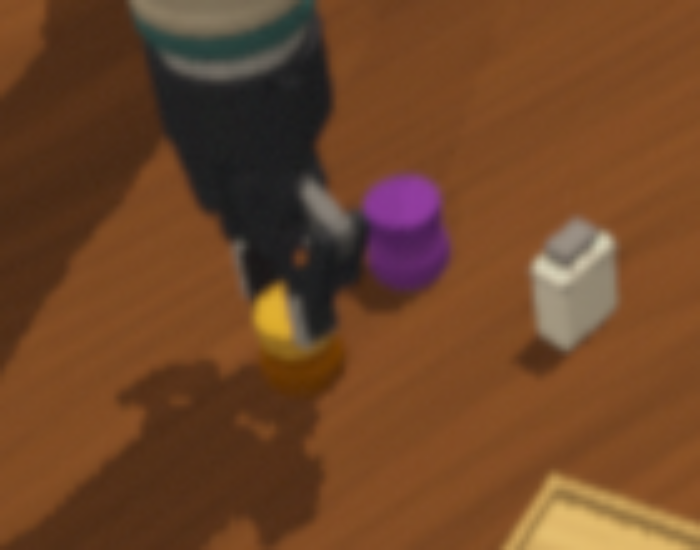

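Call:
play_rows(slide=[[0,0,-20],[0,0,-60],[0,0,-110],[0,0,-117],[0,0,-117]], turn=[0,0,0,0,0], fingers=[0,0,0,0,0])

```text
clock: 3.62
eef_pos: [355.4, -290.6, 131.2]
tool_rot: [3.137, 0.004, 1.569]
force: [-0.0, 0.6, -1.0]
width: 34.4
```

```bash
python3 plan.py 567 285 130 24
python3 - <<'E'
from h import *
s,_=vision.get_image('scene')
cv2.imwrite('pics/p3.png',cv2.resize(s[150:280,110:250],(700,650)[:2])[:600])
E
```

```text
t 3.62 pos [ 355.4 -290.6  131.2] yaw 89.9 F [-0.   0.6 -1. ] w 34.4 q7 0.34
slide [576. 211.   0.] turn -0.42 goal yaw 114.0
```

View pics/p3.png

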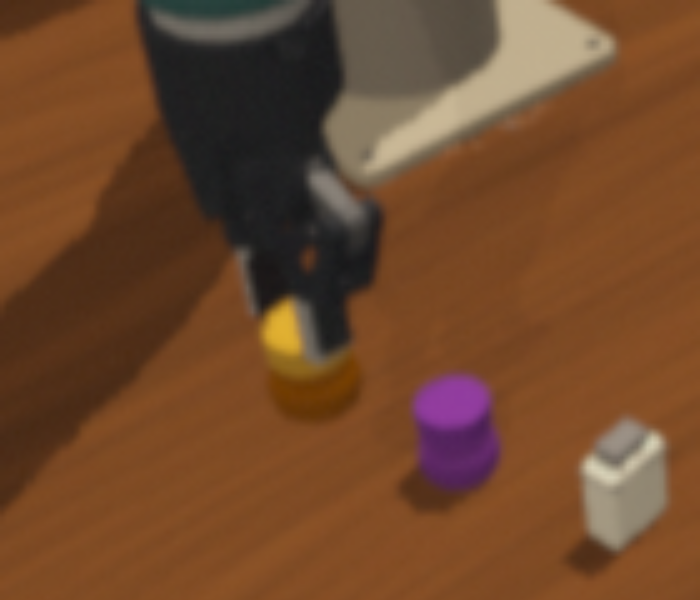

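Call:
play_rows(slide=[[58,21,0],[115,42,0],[172,63,0],[230,84,0],[288,105,0]], turn=[-0.05,-0.1,-0.15,-0.2,-0.25], fingers=[0,0,0,0,0])

```text
clock: 4.3
eef_pos: [459.6, -0.5, 128.4]
tool_rot: [-3.141, 0.003, 1.821]
force: [0.6, -0.7, -1.3]
width: 34.3
```

```bash
python3 plan.py 567 285 130 24
```

```text
t 4.3 pos [459.6  -0.5 128.4] yaw 104.4 F [ 0.6 -0.7 -1.3] w 34.3 q7 -0.13
slide [250. 175.  -2.] turn -0.168 goal yaw 114.0
```

Call:
play_rows(slide=[[50,35,-2],[100,70,-2],[150,105,-2],[200,140,-2],[250,175,-2]], turn=[-0.04,-0.08,-0.12,-0.168,-0.168], fingers=[0,0,0,0,0])

```text
clock: 4.92
eef_pos: [566.5, 286.3, 127.0]
tool_rot: [-3.137, 0.003, 1.99]
force: [1.4, -0.7, -0.8]
width: 34.5
```

```bash
python3 plan.py 567 285 60 24
```

```text
t 4.92 pos [566.5 286.3 127. ] yaw 114.0 F [ 1.4 -0.7 -0.8] w 34.5 q7 -0.37
slide [-1.  0. 67.] turn 0.001 goal yaw 114.0
```

Call:
play_rows(slide=[[-1,0,40],[-1,0,75],[-1,0,95],[-1,0,102],[-1,0,102]], turn=[0,0,0,0,0], fingers=[0,0,0,0,0])

```text
clock: 5.55
eef_pos: [566.8, 284.9, 25.0]
tool_rot: [-3.137, 0.003, 1.99]
force: [-0.3, 0.0, 0.0]
width: 34.4
```

Call:
play_rows(slide=[[0,0,2],[0,0,3],[0,0,3],[0,0,3]], turn=[0,0,0,0], fingers=[0,0,0,0])

```text
clock: 6.05
eef_pos: [566.9, 284.9, 22.2]
tool_rot: [-3.137, 0.003, 1.99]
force: [-0.5, -0.6, -0.7]
width: 34.5
```

```bash
python3 plan.py 567 285 19 24
python3 - <<'E'
from h import *
s,_=vision.get_image('scene')
cv2.imwrite('pics/p4.png',cv2.resize(s[130:240,310:450],(700,550)[:2])[:600])
E
```

```text
t 6.05 pos [566.9 284.9  22.2] yaw 114.0 F [-0.5 -0.6 -0.7] w 34.5 q7 -0.42
slide [0. 0. 3.] turn 0.0 goal yaw 114.0
```

View pics/p4.png

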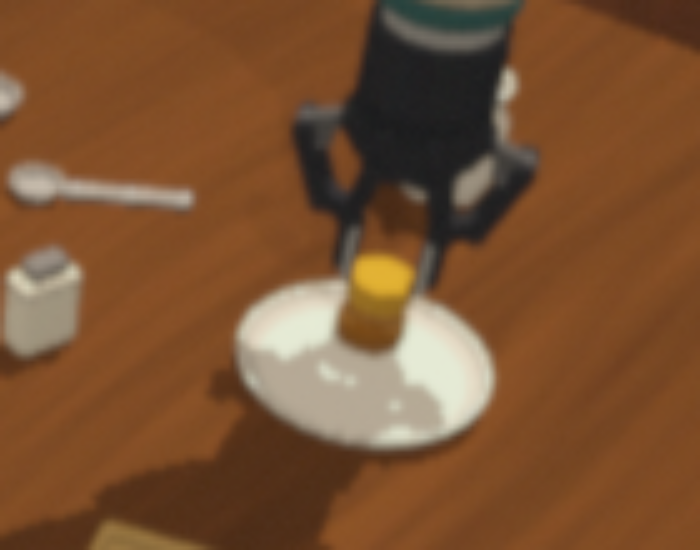

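Call:
play_rows(slide=[[0,0,1],[0,0,2],[0,0,3],[0,0,3]], turn=[0,0,0,0], fingers=[0,0,0,0])

```text
clock: 6.6
eef_pos: [566.9, 284.9, 19.5]
tool_rot: [-3.137, 0.003, 1.99]
force: [-0.6, -1.6, 3.7]
width: 34.6
```

```bash
python3 plan.py 567 285 19 24
python3 - <<'E'
from h import *
print(proj('scene',[567,285,5]),proj('scene',[567,285,50]))
E
```

```text
t 6.6 pos [566.9 284.9  19.5] yaw 114.0 F [-0.6 -1.6  3.7] w 34.6 q7 -0.42
slide [0. 0. 0.] turn 0.0 goal yaw 114.0
(np.float64(383.66804284973796), np.float64(198.25553613417057)) (np.float64(386.38745781040325), np.float64(186.1248655863243))
```

Call:
play_rows(slide=[[0,0,0],[0,0,0],[0,0,0],[0,0,-10],[0,0,-40]], turn=[0,0,0,0,0], fingers=[0.65,0.65,0.65,0.65,0.65])

```text
clock: 7.22
eef_pos: [565.9, 284.5, 59.0]
tool_rot: [-3.134, 0.004, 1.99]
force: [-0.9, -0.2, 1.2]
width: 55.6
```

Call:
play_rows(slide=[[0,0,-60],[0,0,-100],[0,0,-100]], turn=[0,0,0], fingers=[1,1,1])

```text
clock: 7.6
eef_pos: [568.8, 286.8, 163.7]
tool_rot: [3.141, 0.003, 1.99]
force: [0.1, 0.5, -0.6]
width: 85.4
```

```bash
python3 plan.py 445 7.5 70 24
python3 - <<'E'
from h import *
s,_=vision.get_image('scene')
cv2.imwrite('pics/p5.png',cv2.resize(s[130:240,310:450],(700,550)[:2])[:600])
E
```

```text
t 7.6 pos [568.8 286.8 163.7] yaw 114.0 F [ 0.1  0.5 -0.6] w 85.4 q7 -0.35
slide [-204. -227.   94.] turn 0.0 goal yaw 114.0
```

View pics/p5.png

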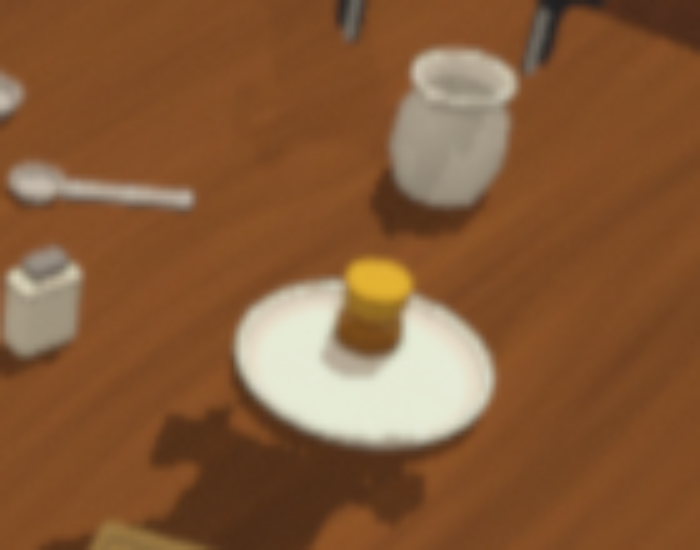

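The first jar stands in the dish. The yellow jar at top (291,200) is next.

Call:
play_rows(slide=[[-41,-45,0],[-82,-90,10],[-123,-135,40],[-164,-180,70],[-204,-227,90]], turn=[0,0,0,0,0], fingers=[1,1,1,1,1])

```text
clock: 8.28
eef_pos: [446.3, 16.0, 75.5]
tool_rot: [-3.136, 0.003, 1.99]
force: [1.3, -1.2, -0.4]
width: 85.4
```

```bash
python3 plan.py 445 7.5 13 24
```

```text
t 8.28 pos [446.3  16.   75.5] yaw 114.0 F [ 1.3 -1.2 -0.4] w 85.4 q7 -0.12
slide [-7. -4. 63.] turn 0.001 goal yaw 114.0
```

Call:
play_rows(slide=[[-7,-4,5],[-7,-4,25],[-7,-4,50],[-7,-4,62],[-7,-4,62]], turn=[0,0,0,0,0], fingers=[1,1,1,1,1])

```text
clock: 8.9
eef_pos: [444.7, 8.3, 12.8]
tool_rot: [-3.135, 0.002, 1.992]
force: [0.3, -0.9, -0.3]
width: 85.7
```

Call:
play_rows(slide=[[0,0,0],[0,0,0],[0,0,0],[0,0,0],[0,0,0]], turn=[0,0,0,0,0], fingers=[0,0,0,0,0])

```text
clock: 9.52
eef_pos: [445.1, 8.2, 13.8]
tool_rot: [-3.136, 0.003, 1.991]
force: [-1.3, 0.7, 8.7]
width: 34.6
```

```bash
python3 plan.py 589 235 130 24
```

```text
t 9.53 pos [445.1   8.2  13.8] yaw 114.1 F [-1.3  0.7  8.7] w 34.6 q7 -0.19
slide [ 148.  223. -118.] turn 0.002 goal yaw 114.0
```

Call:
play_rows(slide=[[0,0,-30],[0,0,-80],[30,45,-117],[60,90,-117],[90,135,-117]], turn=[0,0,0,0,0], fingers=[0,0,0,0,0])

```text
clock: 10.15
eef_pos: [533.6, 147.2, 131.1]
tool_rot: [-3.138, 0.003, 1.99]
force: [0.8, -0.8, -1.1]
width: 34.6
```

```bash
python3 plan.py 589 235 100 24
```

```text
t 10.15 pos [533.6 147.2 131.1] yaw 114.0 F [ 0.8 -0.8 -1.1] w 34.6 q7 -0.24
slide [58. 87. 31.] turn 0.001 goal yaw 114.0
```

Call:
play_rows(slide=[[30,45,0],[58,87,0],[58,87,30],[58,87,70],[58,87,90]], turn=[0,0,0,0,0], fingers=[0,0,0,0,0])

```text
clock: 10.78
eef_pos: [587.9, 234.2, 38.6]
tool_rot: [-3.135, 0.004, 1.99]
force: [-0.6, 0.4, -1.0]
width: 34.6
```

```bash
python3 plan.py 589 235 21 24
python3 - <<'E'
from h import *
s,_=vision.get_image('scene')
cv2.imwrite('pics/p6.png',cv2.resize(s[130:240,310:450],(700,550)[:2])[:600])
E
```

```text
t 10.78 pos [587.9 234.2  38.6] yaw 114.0 F [-0.6  0.4 -1. ] w 34.6 q7 -0.35
slide [ 0.  1. 18.] turn 0.001 goal yaw 114.0
```

View pics/p6.png

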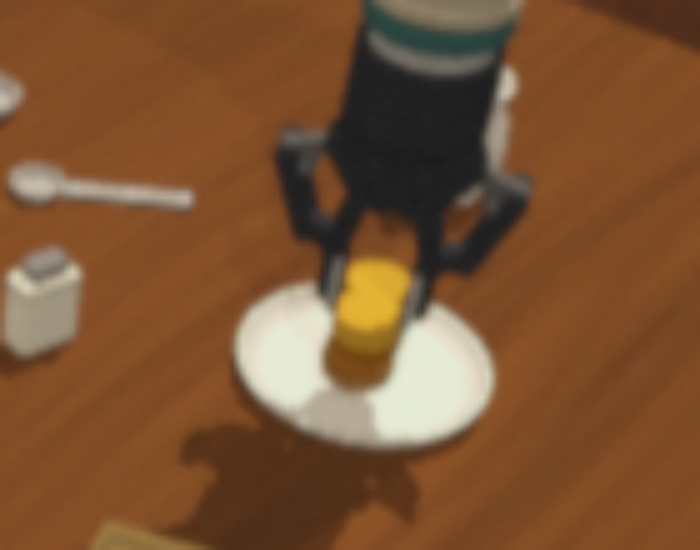

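Call:
play_rows(slide=[[0,1,8],[0,1,15],[0,1,18],[0,1,19],[0,1,19]], turn=[0,0,0,0,0], fingers=[0,0,0,0,0])

```text
clock: 11.45
eef_pos: [588.1, 234.1, 19.0]
tool_rot: [-3.133, 0.004, 1.99]
force: [-1.4, -1.3, 5.0]
width: 34.5
```

Call:
play_rows(slide=[[0,0,0],[0,0,0]], turn=[0,0], fingers=[0,0])

```text
clock: 11.7
eef_pos: [588.4, 234.2, 19.1]
tool_rot: [-3.134, 0.004, 1.99]
force: [-0.0, 0.3, 0.7]
width: 34.2
```

Call:
play_rows(slide=[[0,0,0],[0,0,0],[0,0,0],[0,0,-10],[0,0,-40]], turn=[0,0,0,0,0], fingers=[0.65,0.65,0.65,0.65,0.65])

```text
clock: 12.32
eef_pos: [587.4, 234.0, 58.6]
tool_rot: [-3.131, 0.004, 1.99]
force: [0.1, 0.1, 0.7]
width: 55.7
```

Call:
play_rows(slide=[[0,0,-50],[0,0,-90],[0,0,-90]], turn=[0,0,0], fingers=[1,1,1])

```text
clock: 12.7
eef_pos: [590.6, 236.2, 153.1]
tool_rot: [-3.139, 0.003, 1.99]
force: [0.5, 0.4, 0.8]
width: 85.1
```

```bash
python3 plan.py 423 151.5 90 -17
python3 - <<'E'
from h import *
s,_=vision.get_image('scene')
cv2.imwrite('pics/p7.png',cv2.resize(s[130:240,310:450],(700,550)[:2])[:600])
E
```

```text
t 12.7 pos [590.6 236.2 153.1] yaw 114.0 F [0.5 0.4 0.8] w 85.1 q7 -0.29
slide [  -9. -187.   64.] turn 0.716 goal yaw 73.0
```

View pics/p7.png

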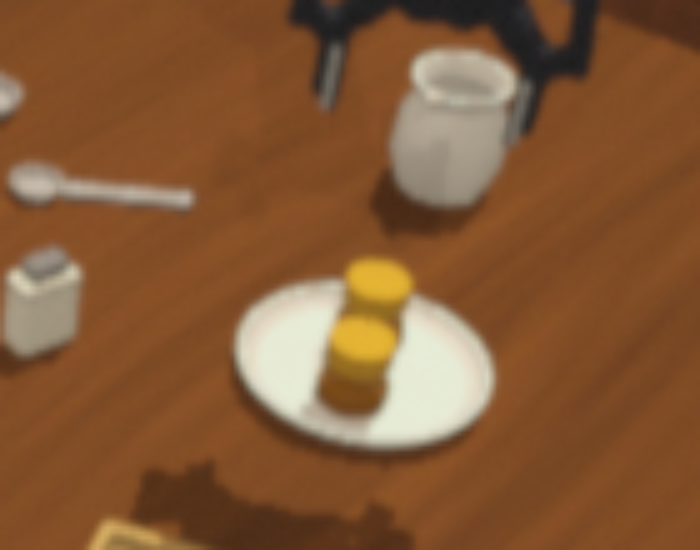

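Both jars stand in the dish (crop (380,280) and (362,345)). Next is pot A.

Call:
play_rows(slide=[[-2,-50,0],[-4,-100,10],[-6,-150,30],[-9,-187,50],[-9,-187,60]], turn=[0.15,0.3,0.45,0.6,0.716], fingers=[1,1,1,1,1])

```text
clock: 13.38
eef_pos: [417.1, 147.5, 90.8]
tool_rot: [-3.134, 0.013, 1.27]
force: [0.9, -0.4, 0.1]
width: 85.5
```

```bash
python3 plan.py 423 151.5 80 -17
```

```text
t 13.38 pos [417.1 147.5  90.8] yaw 72.7 F [ 0.9 -0.4  0.1] w 85.5 q7 -0.93
slide [ 6.  5. 11.] turn -0.004 goal yaw 73.0
```

Call:
play_rows(slide=[[6,5,0],[6,5,10],[6,5,40],[6,5,70],[6,5,78]], turn=[0,0,0,0,0], fingers=[1,1,1,1,1])

```text
clock: 14.0
eef_pos: [421.9, 150.8, 11.0]
tool_rot: [-3.132, 0.014, 1.271]
force: [-0.6, 0.2, -0.2]
width: 85.3
```

```bash
python3 plan.py 423 151.5 13 -17
python3 - <<'E'
from h import *
s,_=vision.get_image('scene')
cv2.imwrite('pics/p8.png',cv2.resize(s[130:240,260:400],(700,550)[:2])[:600])
E
```

```text
t 14.0 pos [421.9 150.8  11. ] yaw 72.8 F [-0.6  0.2 -0.2] w 85.3 q7 -0.99
slide [ 1.  1. -2.] turn -0.003 goal yaw 73.0
```

View pics/p8.png

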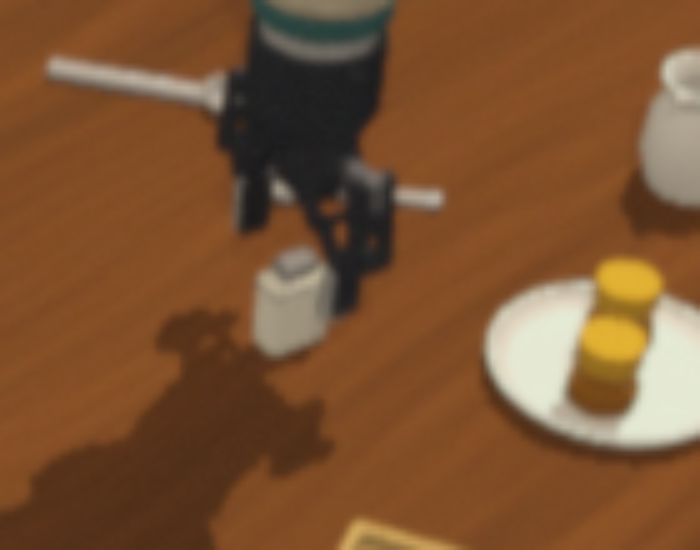

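Run:
```python
from h import *
j=np.array([np.cos(np.radians(-17)),np.sin(np.radians(-17)),0])
for z in(11,24):
  for k in(-50,-43,0,43,50):
    u,v=proj('scene',np.array([422,151,z])+k*j); print(z,k,round((u-260)*5),round((v-130)*5))
```

```text
11 -50 242 279
11 -43 248 285
11 0 286 324
11 43 326 365
11 50 333 372
24 -50 243 262
24 -43 249 268
24 0 287 307
24 43 328 348
24 50 335 354
```

Run:
```python
from h import *
# p2: scale 5, origin (120,190); TCP 356,-291,14, jaw 0, width 35
for z in(0,14,20,30,45):
  print(z,[tuple(np.round((np.array(proj('scene',[356+k,-291,z]))-[120,190])*5)) for k in(-24,0,24)])
s,d=vision.get_image('scene'); W=cloud('scene',d)
m=(s.max(-1)<75)&(d>0)&(np.hypot(W[...,0]-422,W[...,1]-151)<75)&(W[...,2]>5)
p=W[m]; j=np.array([np.cos(np.radians(-17)),np.sin(np.radians(-17))]); q=(p[:,:2]-[422,151])
a=q@j; b=q@[-j[1],j[0]]
for z0 in range(5,110,10):
  k=(p[:,2]>z0)&(p[:,2]<z0+10)
  if k.sum(): print(z0,k.sum(),'a',a[k].min().round(),a[k].max().round(),'neg',np.median(a[k&(a<0)]).round() if (k&(a<0)).any() else '', 'pos',np.median(a[k&(a>0)]).round() if (k&(a>0)).any() else '','b',np.median(b[k]).round())
cv2.imwrite('pics/p9.png',cv2.resize(s[150:210,290:360],(700,600),interpolation=cv2.INTER_CUBIC))
```

```text
0 [(np.float64(275.0), np.float64(347.0)), (np.float64(303.0), np.float64(372.0)), (np.float64(332.0), np.float64(398.0))]
14 [(np.float64(271.0), np.float64(328.0)), (np.float64(299.0), np.float64(353.0)), (np.float64(328.0), np.float64(379.0))]
20 [(np.float64(269.0), np.float64(319.0)), (np.float64(298.0), np.float64(345.0)), (np.float64(327.0), np.float64(370.0))]
30 [(np.float64(266.0), np.float64(305.0)), (np.float64(295.0), np.float64(330.0)), (np.float64(324.0), np.float64(356.0))]
45 [(np.float64(261.0), np.float64(284.0)), (np.float64(290.0), np.float64(309.0)), (np.float64(319.0), np.float64(335.0))]
45 2 a -45.0 -44.0 neg -44.0 pos  b 1.0
55 21 a -47.0 57.0 neg -43.0 pos 56.0 b -1.0
65 27 a -46.0 58.0 neg -43.0 pos 56.0 b -1.0
75 32 a -46.0 59.0 neg -42.0 pos 56.0 b -3.0
85 23 a -64.0 58.0 neg -44.0 pos 54.0 b -6.0
95 53 a -64.0 74.0 neg -47.0 pos 63.0 b -10.0
105 73 a -72.0 74.0 neg -62.0 pos 66.0 b -8.0
```

View pics/p9.png

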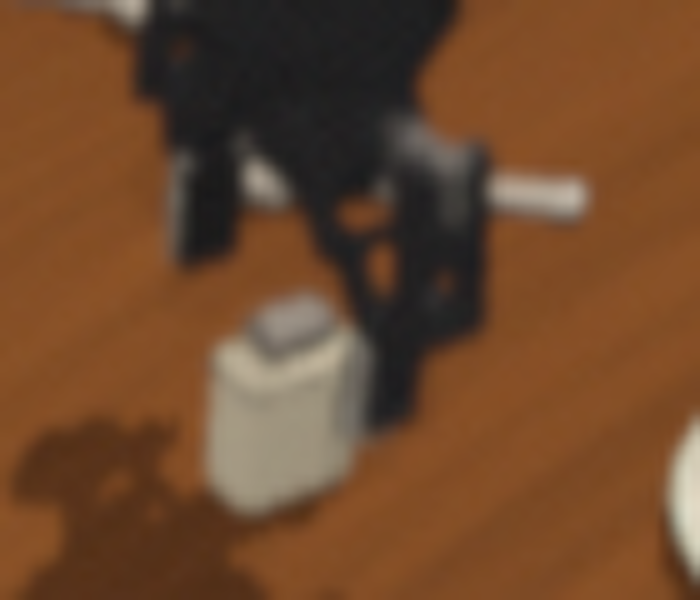

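Call:
play_rows(slide=[[1,1,4],[1,1,8],[1,1,8]], turn=[0,0,0], fingers=[1,1,1])

```text
clock: 14.48
eef_pos: [423.7, 151.6, 4.1]
tool_rot: [-3.133, 0.013, 1.271]
force: [-0.6, -1.3, -0.4]
width: 85.5
```

Call:
play_rows(slide=[[0,0,0],[0,0,0],[0,0,0],[0,0,0],[0,0,0]], turn=[0,0,0,0,0], fingers=[0,0,0,0,0])

```text
clock: 15.1
eef_pos: [423.7, 151.6, 4.3]
tool_rot: [-3.133, 0.013, 1.271]
force: [-1.0, 0.4, 4.4]
width: 20.6
```

```bash
python3 plan.py 423 151.5 13 -17
python3 - <<'E'
from h import *
s,_=vision.get_image('scene')
cv2.imwrite('pics/p10.png',cv2.resize(s[150:210,290:360],(700,600),interpolation=cv2.INTER_CUBIC))
E
```

```text
t 15.1 pos [423.7 151.6   4.3] yaw 72.8 F [-1.   0.4  4.4] w 20.6 q7 -1.01
slide [-0. -1. -9.] turn -0.003 goal yaw 73.0
```

View pics/p10.png

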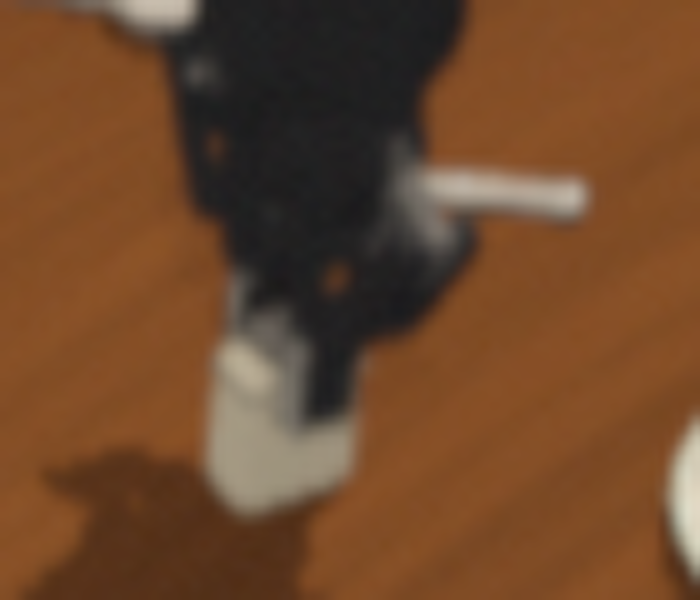

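Call:
play_rows(slide=[[0,0,-30],[0,0,-80],[0,0,-110],[0,0,-110]], turn=[0,0,0,0], fingers=[0,0,0,0])

```text
clock: 15.65
eef_pos: [426.6, 153.3, 116.1]
tool_rot: [-3.137, 0.01, 1.27]
force: [0.1, -0.4, -0.0]
width: 20.5
```

```bash
python3 plan.py 634 31 110 20.5
```

```text
t 15.65 pos [426.6 153.3 116.1] yaw 72.8 F [ 0.1 -0.4 -0. ] w 20.5 q7 -0.95
slide [-55. 234.   6.] turn -0.658 goal yaw 110.5
```

Call:
play_rows(slide=[[-11,47,6],[-22,94,6],[-33,141,6],[-44,188,6],[-55,234,6]], turn=[-0.16,-0.32,-0.48,-0.64,-0.658], fingers=[0,0,0,0,0])

```text
clock: 16.27
eef_pos: [634.0, 30.1, 107.4]
tool_rot: [-3.129, 0.004, 1.929]
force: [0.7, 1.0, -1.0]
width: 20.5
```

```bash
python3 plan.py 634 31 40 20.5
```

```text
t 16.27 pos [634.   30.1 107.4] yaw 110.5 F [ 0.7  1.  -1. ] w 20.5 q7 -0.09
slide [ 1.  1. 67.] turn 0.001 goal yaw 110.5
```

Call:
play_rows(slide=[[1,0,30],[1,0,65],[1,0,87],[1,0,94],[1,0,94]], turn=[0,0,0,0,0], fingers=[0,0,0,0,0])

```text
clock: 16.9
eef_pos: [632.0, 30.4, 12.4]
tool_rot: [-3.127, 0.003, 1.93]
force: [0.1, 0.5, 0.4]
width: 20.8
```

```bash
python3 plan.py 634 31 9 20.5
python3 - <<'E'
from h import *
s,_=vision.get_image('scene')
cv2.imwrite('pics/p11.png',cv2.resize(s[190:300,290:410],(650,596),interpolation=cv2.INTER_CUBIC))
E
```

```text
t 16.9 pos [632.   30.4  12.4] yaw 110.6 F [0.1 0.5 0.4] w 20.8 q7 -0.15
slide [-0.  2.  3.] turn 0.001 goal yaw 110.5
```

View pics/p11.png

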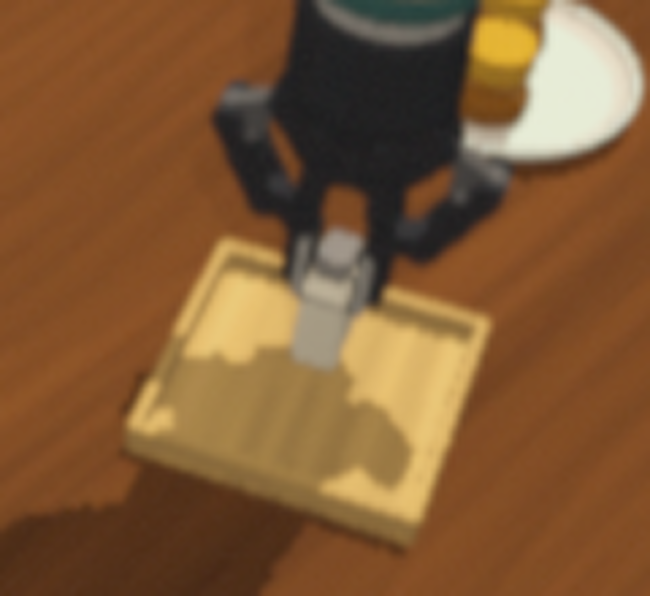

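Call:
play_rows(slide=[[0,1,1],[0,1,2],[0,1,3],[0,1,3]], turn=[0,0,0,0], fingers=[0,0,0,0])

```text
clock: 17.45
eef_pos: [633.7, 30.8, 10.5]
tool_rot: [-3.129, 0.004, 1.93]
force: [1.4, -0.8, -0.8]
width: 20.8
```

Call:
play_rows(slide=[[0,0,1],[0,0,2],[0,0,2]], turn=[0,0,0], fingers=[0,0,0])

```text
clock: 17.82
eef_pos: [633.8, 30.8, 9.5]
tool_rot: [-3.13, 0.004, 1.93]
force: [-2.6, 0.7, 6.3]
width: 20.8
```

Contact with the floor; release.

Call:
play_rows(slide=[[0,0,0],[0,0,0],[0,0,0],[0,0,-10],[0,0,-40]], turn=[0,0,0,0,0], fingers=[0.55,0.55,0.55,0.55,0.55])

```text
clock: 18.45
eef_pos: [632.9, 31.0, 48.9]
tool_rot: [-3.126, 0.003, 1.93]
force: [0.1, -0.6, 1.1]
width: 46.8
```

Call:
play_rows(slide=[[0,0,-50],[0,0,-80],[0,0,-80]], turn=[0,0,0], fingers=[1,1,1])

```text
clock: 18.82
eef_pos: [636.2, 32.2, 132.4]
tool_rot: [-3.132, 0.005, 1.93]
force: [0.3, -0.4, -0.8]
width: 85.5
```

```bash
python3 plan.py 425 -172 90 6.5
python3 - <<'E'
from h import *
s,_=vision.get_image('scene')
cv2.imwrite('pics/p12.png',cv2.resize(s[190:300,290:410],(650,596),interpolation=cv2.INTER_CUBIC))
E
```

```text
t 18.82 pos [636.2  32.2 132.4] yaw 110.6 F [ 0.3 -0.4 -0.8] w 85.5 q7 -0.08
slide [-117. -269.   45.] turn 0.245 goal yaw 96.5
```

View pics/p12.png

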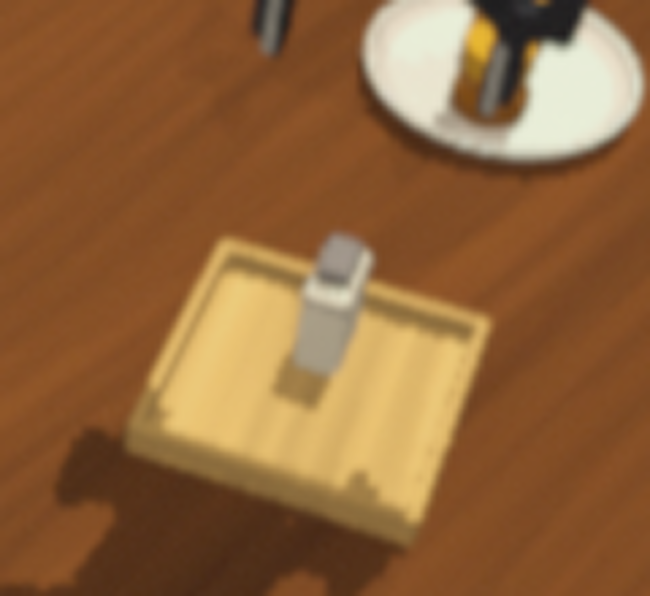

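Call:
play_rows(slide=[[-24,-54,0],[-48,-108,0],[-72,-162,10],[-96,-216,25],[-117,-269,42]], turn=[0.05,0.1,0.15,0.2,0.245], fingers=[1,1,1,1,1])

```text
clock: 19.5
eef_pos: [421.3, -173.9, 91.5]
tool_rot: [-3.129, 0.007, 1.683]
force: [0.7, -0.7, 0.0]
width: 85.7
```

```bash
python3 plan.py 425.5 -172 5 6.5
```

```text
t 19.5 pos [ 421.3 -173.9   91.5] yaw 96.4 F [ 0.7 -0.7  0. ] w 85.7 q7 -0.01
slide [ 2.  5. 86.] turn -0.002 goal yaw 96.5
```

Call:
play_rows(slide=[[2,5,10],[2,5,40],[2,5,70],[2,5,86],[2,5,86]], turn=[0,0,0,0,0], fingers=[1,1,1,1,1])

```text
clock: 20.12
eef_pos: [424.4, -170.8, 3.9]
tool_rot: [-3.126, 0.005, 1.684]
force: [0.7, -0.7, 0.6]
width: 85.2
```

Call:
play_rows(slide=[[0,0,0],[0,0,0],[0,0,0],[0,0,0],[0,0,0]], turn=[0,0,0,0,0], fingers=[0,0,0,0,0])

```text
clock: 20.75
eef_pos: [424.9, -171.0, 4.6]
tool_rot: [-3.127, 0.006, 1.684]
force: [-0.4, 0.3, 5.8]
width: 20.6
```

Call:
play_rows(slide=[[0,0,-20],[0,0,-60],[0,0,-110],[0,0,-110]], turn=[0,0,0,0], fingers=[0,0,0,0])

```text
clock: 21.25
eef_pos: [428.8, -171.0, 117.8]
tool_rot: [-3.134, 0.009, 1.684]
force: [-0.1, 0.0, -0.6]
width: 20.5
```

```bash
python3 plan.py 654 -22 112 20.5
python3 - <<'E'
from h import *
s,_=vision.get_image('scene')
cv2.imwrite('pics/p13.png',cv2.resize(s[150:290,170:290],(514,600),interpolation=cv2.INTER_CUBIC))
E
```

```text
t 21.25 pos [ 428.8 -171.   117.8] yaw 96.5 F [-0.1  0.  -0.6] w 20.5 q7 0.0
slide [123. 241.   3.] turn -0.245 goal yaw 110.5
```

View pics/p13.png

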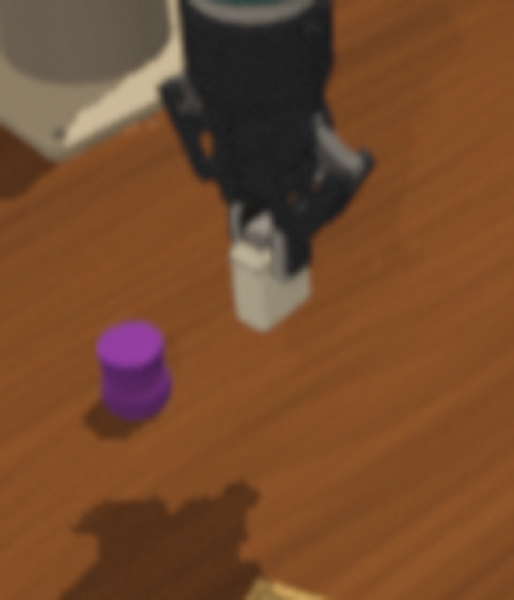

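Call:
play_rows(slide=[[25,48,0],[50,96,0],[75,144,0],[100,193,0],[123,241,3]], turn=[-0.05,-0.1,-0.15,-0.2,-0.245], fingers=[0,0,0,0,0])

```text
clock: 21.92
eef_pos: [653.4, -20.6, 107.9]
tool_rot: [-3.127, 0.005, 1.931]
force: [0.9, -0.5, -0.1]
width: 21.2
```

```bash
python3 plan.py 654 -22 14 20.5
```

```text
t 21.93 pos [653.4 -20.6 107.9] yaw 110.6 F [ 0.9 -0.5 -0.1] w 21.2 q7 -0.02
slide [-1.  1. 94.] turn 0.002 goal yaw 110.5
```

Call:
play_rows(slide=[[-1,1,30],[-1,2,65],[-1,2,87],[-1,2,94],[-1,2,94]], turn=[0,0,0,0,0], fingers=[0,0,0,0,0])

```text
clock: 22.55
eef_pos: [654.4, -21.8, 13.9]
tool_rot: [-3.127, 0.005, 1.93]
force: [-0.0, -0.3, 0.6]
width: 20.7
```

Call:
play_rows(slide=[[0,0,2],[0,0,4],[0,0,4],[0,0,4]], turn=[0,0,0,0], fingers=[0,0,0,0])

```text
clock: 23.05
eef_pos: [654.5, -21.8, 10.2]
tool_rot: [-3.127, 0.005, 1.93]
force: [-0.8, 0.2, 0.1]
width: 20.9
```

Call:
play_rows(slide=[[0,0,1],[0,0,2],[0,0,2]], turn=[0,0,0], fingers=[0,0,0])

```text
clock: 23.42
eef_pos: [654.7, -21.8, 9.7]
tool_rot: [-3.127, 0.005, 1.93]
force: [-3.6, 0.3, 8.8]
width: 20.7
```

Call:
play_rows(slide=[[0,0,0],[0,0,0],[0,0,0],[0,0,-10],[0,0,-40]], turn=[0,0,0,0,0], fingers=[0.55,0.55,0.55,0.55,0.55])

```text
clock: 24.05
eef_pos: [653.8, -21.5, 48.9]
tool_rot: [-3.124, 0.004, 1.93]
force: [0.7, -0.4, 0.7]
width: 46.9
```

Call:
play_rows(slide=[[0,0,-50],[0,0,-100],[0,0,-100]], turn=[0,0,0], fingers=[1,1,1])

```text
clock: 24.42
eef_pos: [658.7, -19.7, 154.4]
tool_rot: [-3.134, 0.007, 1.93]
force: [0.0, -0.2, -0.8]
width: 85.4
```

```bash
python3 plan.py 353.5 296 120 -53.5
python3 - <<'E'
from h import *
s,_=vision.get_image('scene')
cv2.imwrite('pics/p14.png',cv2.resize(s[130:300,260:450],(670,600),interpolation=cv2.INTER_CUBIC))
E
```

```text
t 24.43 pos [658.7 -19.7 154.4] yaw 110.6 F [ 0.  -0.2 -0.8] w 85.4 q7 0.01
slide [ 403. -174.   33.] turn -1.848 goal yaw 216.5
```

View pics/p14.png

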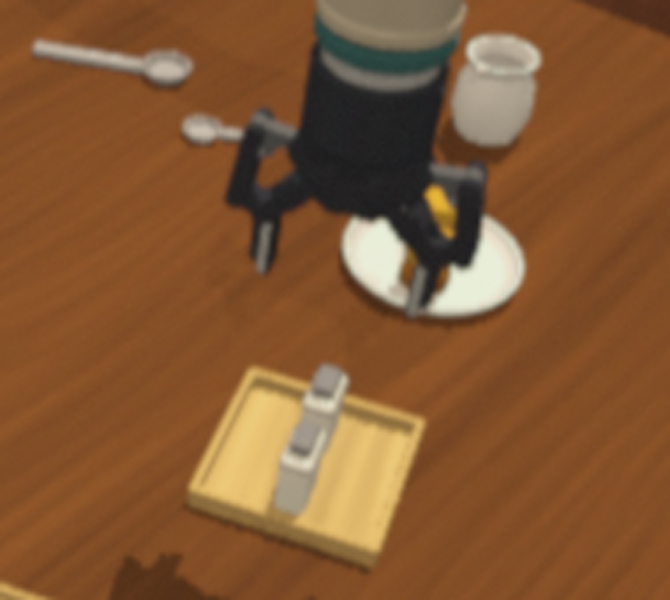

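Call:
play_rows(slide=[[50,-22,0],[100,-44,0],[150,-65,0],[202,-87,0],[252,-109,0]], turn=[0.15,0.3,0.45,0.6,0.75], fingers=[1,1,1,1,1])

```text
clock: 25.1
eef_pos: [463.8, 178.0, 150.7]
tool_rot: [-3.135, 0.014, 1.175]
force: [0.3, 0.6, 0.2]
width: 85.4
```

```bash
python3 plan.py 353.5 296 100 -53.5
```

```text
t 25.1 pos [463.8 178.  150.7] yaw 67.3 F [0.3 0.6 0.2] w 85.4 q7 -1.05
slide [  67. -147.   51.] turn -2.603 goal yaw 216.5
```

Call:
play_rows(slide=[[17,-37,0],[34,-74,10],[50,-110,25],[67,-147,50],[67,-147,50]], turn=[0.14,0.28,0.42,0.538,0.538], fingers=[0.5,0.5,0.5,0.5,0.5])

```text
clock: 25.72
eef_pos: [349.0, 297.2, 98.7]
tool_rot: [3.141, 0.022, 0.644]
force: [0.6, -0.4, 0.5]
width: 42.7
```

```bash
python3 plan.py 353.5 296 40 -53.5
python3 - <<'E'
from h import *
print(ctrl.read_state()['qpos'].round(2))
s,d=vision.get_image('scene');t,_=vision.get_image('top')
a=cv2.resize(s[110:200,270:370],(400,360)); b=cv2.resize(t[190:280,150:250],(400,360))
cv2.imwrite('pics/p15.png',np.hstack([a,b]))
E
```

```text
t 25.73 pos [349.  297.2  98.7] yaw 36.9 F [ 0.6 -0.4  0.5] w 42.7 q7 -1.82
slide [ 4.  4. 59.] turn -3.135 goal yaw 216.5
[-0.68  0.55 -0.12  2.12  0.12  0.51 -1.82]
```

View pics/p15.png

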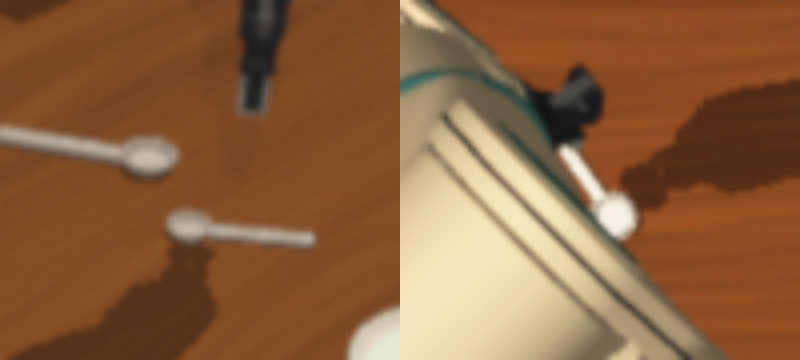

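Run:
```python
from h import *
j=np.array([np.cos(np.radians(-17)),np.sin(np.radians(-17))])
for z in(0,10,15,20,25,30): print(z, 'p10',[ (np.round(proj('scene',[*(np.array([423.7,151.6])+k*j),z]),1)-[290,150])*10 for k in(11,22)])
for z in(98.7,105,110,115,120,125): print(z,(proj('scene',[349,297.2,z])-np.array([270,110]))*4)
print((np.array(proj('scene',[353.5,296,7]))-[270,110])*4)
```

```text
0 p10 [array([295., 500.]), array([315., 521.])]
10 p10 [array([297., 473.]), array([318., 494.])]
15 p10 [array([299., 460.]), array([319., 481.])]
20 p10 [array([300., 447.]), array([320., 467.])]
25 p10 [array([301., 433.]), array([322., 454.])]
30 p10 [array([302., 420.]), array([323., 440.])]
98.7 [247.04761873 127.92083594]
105 [247.80688455 120.87277802]
110 [248.41292236 115.24709403]
115 [249.02203484 109.59286868]
120 [249.63424546 103.90988421]
125 [250.2495779   98.19792064]
[239.88933055 228.49298512]
```

Call:
play_rows(slide=[[4,4,20],[4,4,50],[4,4,75],[4,4,84],[4,4,84]], turn=[0,0,0,0,0], fingers=[0.4,0.4,0.4,0.4,0.4])

```text
clock: 26.45
eef_pos: [357.8, 292.6, 16.0]
tool_rot: [3.139, 0.019, 0.638]
force: [0.4, 0.9, -0.3]
width: 33.9
```

```bash
python3 plan.py 353.5 296 0 -53.5
python3 - <<'E'
from h import *
print(ctrl.read_state()['tool_rot'])
s,d=vision.get_image('scene');t,_=vision.get_image('top')
a=cv2.resize(s[130:190,300:360],(500,500),interpolation=cv2.INTER_CUBIC); b=cv2.resize(t[210:260,170:200],(300,500))
cv2.imwrite('pics/p16.png',np.hstack([a,b]))
E
```

```text
t 26.45 pos [357.8 292.6  16. ] yaw 36.5 F [ 0.4  0.9 -0.3] w 33.9 q7 -1.84
slide [-1. -5. 16.] turn -3.141 goal yaw 216.5
[3.13916142 0.01869011 0.63776801]
```

View pics/p16.png

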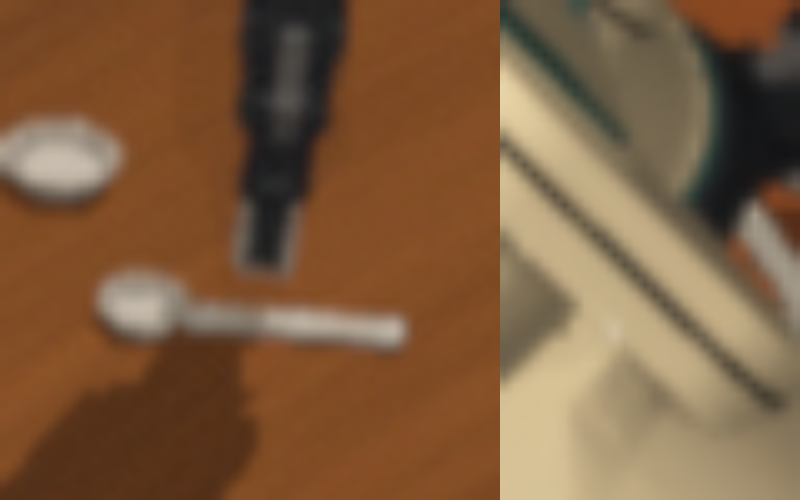

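Run:
```python
from h import *
for z in(16,25,30,35,40): print(z,[np.round(proj('scene',[357.8+k*.6,292.6-k*.8,z]),1) for k in(0,17,25,31)])
s,d=vision.get_image('scene'); W=cloud('scene',d)
for v in range(155,170): print(v,W[v,331:333].round(0).tolist())
```

```text
16 [array([330.6, 165.8]), array([330.4, 168.7]), array([330.3, 170.2]), array([330.2, 171.2])]
25 [array([330.9, 163.4]), array([330.7, 166.4]), array([330.6, 167.8]), array([330.5, 168.9])]
30 [array([331. , 162.1]), array([330.8, 165.1]), array([330.7, 166.5]), array([330.6, 167.6])]
35 [array([331.1, 160.8]), array([330.9, 163.8]), array([330.9, 165.2]), array([330.8, 166.3])]
40 [array([331.3, 159.5]), array([331.1, 162.5]), array([331. , 163.9]), array([330.9, 164.9])]
155 [[375.0, 264.0, 78.0], [1008.0, -619.0, 766.0]]
156 [[377.0, 263.0, 75.0], [372.0, 274.0, 68.0]]
157 [[373.0, 268.0, 68.0], [377.0, 268.0, 69.0]]
158 [[372.0, 271.0, 62.0], [378.0, 267.0, 67.0]]
159 [[373.0, 269.0, 60.0], [374.0, 273.0, 59.0]]
160 [[376.0, 266.0, 59.0], [376.0, 271.0, 56.0]]
161 [[375.0, 268.0, 54.0], [379.0, 267.0, 57.0]]
162 [[370.0, 276.0, 44.0], [376.0, 273.0, 48.0]]
163 [[335.0, 325.0, 1.0], [336.0, 329.0, -1.0]]
164 [[339.0, 320.0, 1.0], [340.0, 325.0, -1.0]]
165 [[341.0, 317.0, -1.0], [344.0, 319.0, -0.0]]
166 [[344.0, 314.0, -2.0], [350.0, 311.0, 2.0]]
167 [[350.0, 307.0, 0.0], [352.0, 310.0, -0.0]]
168 [[359.0, 294.0, 7.0], [364.0, 293.0, 10.0]]
169 [[359.0, 296.0, 2.0], [363.0, 295.0, 5.0]]
```

Call:
play_rows(slide=[[0,-4,5],[0,-4,10],[0,-4,10],[0,-4,10]], turn=[0,0,0,0], fingers=[0.3,0.3,0.3,0.3])

```text
clock: 27.1
eef_pos: [355.5, 296.8, 6.8]
tool_rot: [3.14, 0.017, 0.639]
force: [0.8, 0.7, 0.9]
width: 25.5
```

```bash
python3 plan.py 353.5 296 -12 -53.5
```

```text
t 27.1 pos [355.5 296.8   6.8] yaw 36.6 F [0.8 0.7 0.9] w 25.5 q7 -1.85
slide [-2. -1. 19.] turn -3.14 goal yaw 216.5
```

Call:
play_rows(slide=[[-2,-1,8],[-2,-1,14],[-2,-1,16],[-2,-1,16]], turn=[0,0,0,0], fingers=[0.3,0.3,0.3,0.3])

```text
clock: 27.6
eef_pos: [352.9, 296.0, -9.5]
tool_rot: [3.14, 0.017, 0.639]
force: [0.4, 0.6, -0.4]
width: 25.7
```

```bash
python3 plan.py 353.5 296 -12 -53.5
python3 - <<'E'
from h import *
s,d=vision.get_image('scene')
cv2.imwrite('pics/p17.png',cv2.resize(s[130:190,300:360],(600,600),interpolation=cv2.INTER_CUBIC))
E
```

```text
t 27.6 pos [352.9 296.   -9.5] yaw 36.6 F [ 0.4  0.6 -0.4] w 25.7 q7 -1.91
slide [1. 0. 2.] turn -3.14 goal yaw 216.5
```

View pics/p17.png

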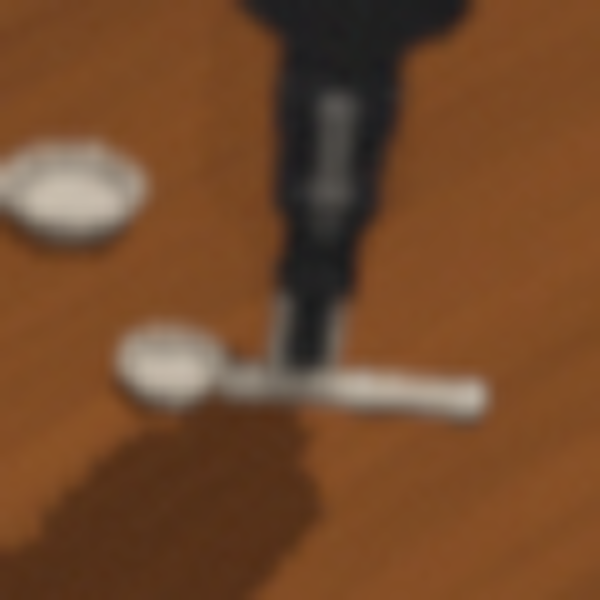

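Call:
play_rows(slide=[[0,0,3],[0,0,6],[0,0,6],[0,0,6]], turn=[0,0,0,0], fingers=[0.3,0.3,0.3,0.3])

```text
clock: 28.15
eef_pos: [353.1, 296.1, -15.1]
tool_rot: [3.14, 0.017, 0.639]
force: [0.4, 0.7, -0.4]
width: 26.0
```

Call:
play_rows(slide=[[0,0,1],[0,0,2],[0,0,2]], turn=[0,0,0], fingers=[0.3,0.3,0.3])

```text
clock: 28.52
eef_pos: [353.0, 296.0, -17.2]
tool_rot: [3.14, 0.017, 0.639]
force: [-0.3, -0.4, -1.1]
width: 26.0
```

Run:
```python
from h import *
s,d=vision.get_image('scene')
cv2.imwrite('pics/p18.png',cv2.resize(s[130:190,300:360],(600,600),interpolation=cv2.INTER_CUBIC))
```

```text
(no output)
```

View pics/p18.png

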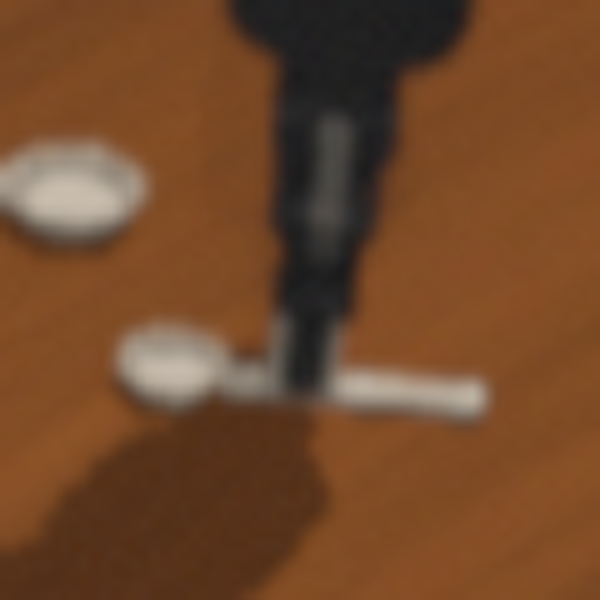

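Call:
play_rows(slide=[[0,0,1],[0,0,1],[0,0,1],[0,0,1],[0,0,1]], turn=[0,0,0,0,0], fingers=[0.2,0.2,0,0,0])

```text
clock: 29.2
eef_pos: [353.0, 296.1, -18.2]
tool_rot: [3.14, 0.017, 0.639]
force: [0.2, 0.1, 0.4]
width: 0.1
```

Call:
play_rows(slide=[[0,0,0],[0,0,0]], turn=[0,0], fingers=[0,0])

```text
clock: 29.45
eef_pos: [353.0, 296.1, -18.2]
tool_rot: [3.14, 0.017, 0.639]
force: [-0.2, 0.4, 0.7]
width: 0.1
```

Run:
```python
from h import *
s,d=vision.get_image('scene')
cv2.imwrite('pics/p19.png',cv2.resize(s[130:190,300:360],(600,600),interpolation=cv2.INTER_CUBIC))
```

```text
(no output)
```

View pics/p19.png

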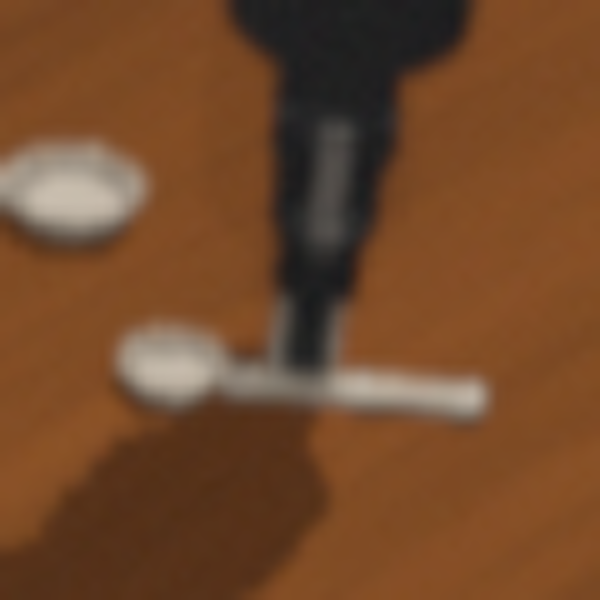

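Call:
play_rows(slide=[[0,0,0],[0,0,0],[0,0,0],[0,0,2],[0,0,4]], turn=[0,0,0,0,0], fingers=[0.3,0.3,0.3,0.3,0.3])

```text
clock: 30.12
eef_pos: [353.0, 296.0, -22.2]
tool_rot: [3.14, 0.017, 0.639]
force: [-0.2, -0.4, -0.3]
width: 25.8
```

Call:
play_rows(slide=[[0,0,1],[0,0,3],[0,0,3],[0,0,3]], turn=[0,0,0,0], fingers=[0.3,0.3,0.3,0.3])

```text
clock: 30.62
eef_pos: [353.0, 296.0, -25.2]
tool_rot: [3.14, 0.017, 0.639]
force: [-0.4, 0.3, 0.0]
width: 25.6
```

Run:
```python
from h import *
s,d=vision.get_image('scene')
cv2.imwrite('pics/p20.png',cv2.resize(s[130:190,300:360],(600,600),interpolation=cv2.INTER_CUBIC))
```

```text
(no output)
```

View pics/p20.png

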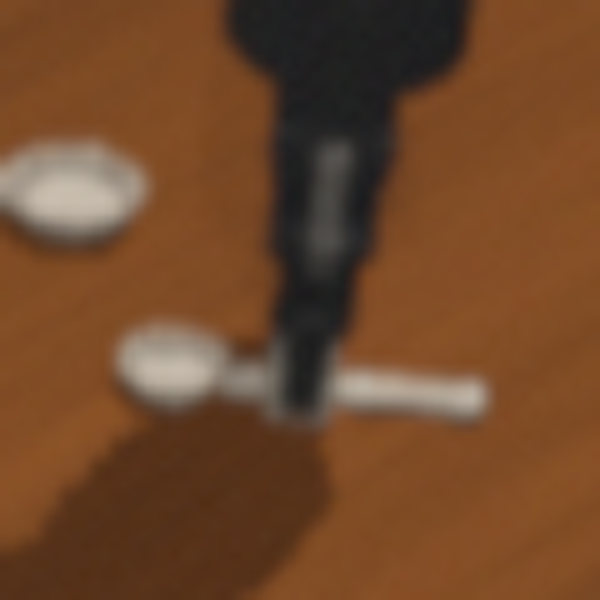

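Call:
play_rows(slide=[[0,0,0],[0,0,0],[0,0,0],[0,0,0],[0,0,0]], turn=[0,0,0,0,0], fingers=[0.2,0.1,0,0,0])

```text
clock: 31.3
eef_pos: [353.0, 296.0, -24.9]
tool_rot: [3.139, 0.016, 0.639]
force: [-0.5, -0.3, 6.0]
width: 7.7
```

Run:
```python
from h import *
s,d=vision.get_image('scene')
cv2.imwrite('pics/p21.png',cv2.resize(s[130:190,300:360],(600,600),interpolation=cv2.INTER_CUBIC))
```

```text
(no output)
```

View pics/p21.png

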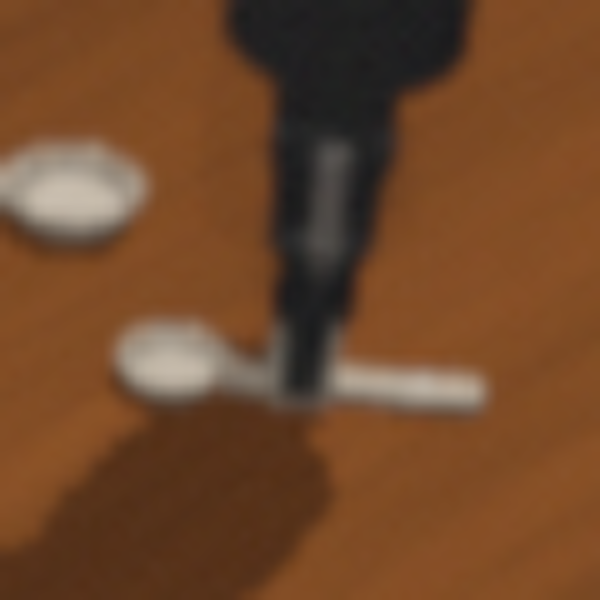

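Call:
play_rows(slide=[[0,0,-10],[0,0,-40],[0,0,-90],[0,0,-130],[0,0,-130]], turn=[0,0,0,0,0], fingers=[0,0,0,0,0])

```text
clock: 31.98
eef_pos: [356.3, 299.0, 108.0]
tool_rot: [3.14, 0.01, 0.638]
force: [-0.2, -0.3, -0.6]
width: 7.4
```

```bash
python3 plan.py 596 -266 105 -68.6;python3 - <<'E'
from h import *
s,d=vision.get_image('scene')
cv2.imwrite('pics/p22.png',cv2.resize(s[90:190,290:390],(600,600),interpolation=cv2.INTER_CUBIC))
E
```

```text
t 31.98 pos [356.3 299.  108. ] yaw 36.6 F [-0.2 -0.3 -0.6] w 7.4 q7 -2.12
slide [-144.  597.    5.] turn 0.264 goal yaw 21.400000000000006
```

View pics/p22.png

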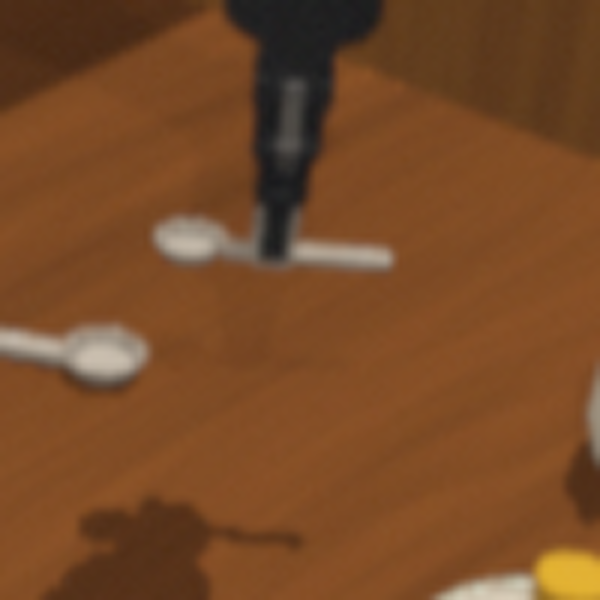

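Call:
play_rows(slide=[[-14,58,0],[-28,116,0],[-42,174,0],[-56,232,0],[-70,290,0]], turn=[0.03,0.06,0.09,0.12,0.15], fingers=[0,0,0,0,0])

```text
clock: 32.65
eef_pos: [471.5, 21.3, 106.8]
tool_rot: [3.139, 0.015, 0.487]
force: [0.5, 0.7, -0.3]
width: 7.4
```

```bash
python3 plan.py 596 -266 100 -68.6
```

```text
t 32.65 pos [471.5  21.3 106.8] yaw 27.9 F [ 0.5  0.7 -0.3] w 7.4 q7 -1.63
slide [-24. 312.   8.] turn 0.114 goal yaw 21.400000000000006
```

Call:
play_rows(slide=[[-5,60,0],[-10,120,0],[-15,180,0],[-20,240,0],[-24,300,0]], turn=[0.03,0.06,0.09,0.114,0.114], fingers=[0,0,0,0,0])

```text
clock: 33.28
eef_pos: [590.2, -256.6, 106.1]
tool_rot: [3.139, 0.017, 0.373]
force: [1.1, 0.6, -0.7]
width: 7.4
```

```bash
python3 plan.py 596 -266 30 -68.6
```

```text
t 33.27 pos [ 590.2 -256.6  106.1] yaw 21.4 F [ 1.1  0.6 -0.7] w 7.4 q7 -1.18
slide [ 3. 11. 76.] turn -0.0 goal yaw 21.400000000000006
```

Call:
play_rows(slide=[[3,11,20],[3,11,60],[3,11,95],[3,11,112],[3,11,112]], turn=[0,0,0,0,0], fingers=[0,0,0,0,0])

```text
clock: 33.9
eef_pos: [593.9, -265.9, -7.7]
tool_rot: [3.141, 0.019, 0.374]
force: [0.2, 0.6, 0.4]
width: 7.9
```

```bash
python3 plan.py 596 -266 -17 -68.6;python3 - <<'E'
from h import *
s,d=vision.get_image('scene')
cv2.imwrite('pics/p23.png',cv2.resize(s[250:370,180:320],(700,600),interpolation=cv2.INTER_CUBIC))
E
```

```text
t 33.9 pos [ 593.9 -265.9   -7.7] yaw 21.4 F [0.2 0.6 0.4] w 7.9 q7 -1.23
slide [2. 1. 9.] turn 0.0 goal yaw 21.400000000000006
```

View pics/p23.png

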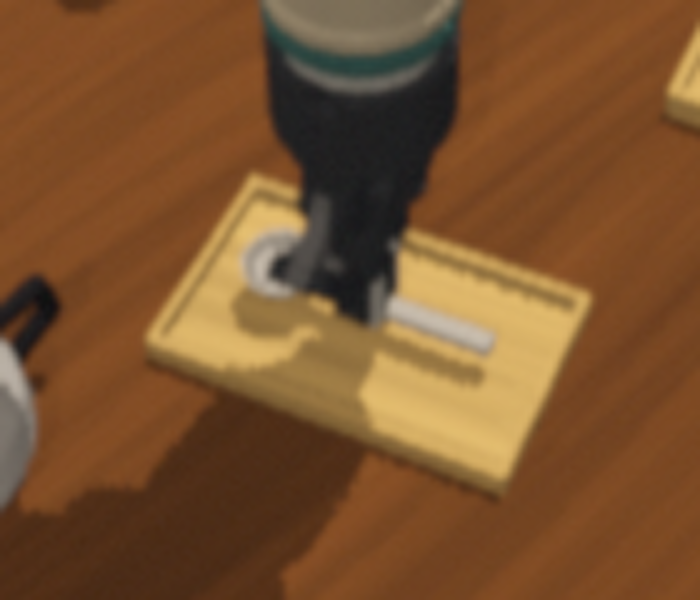

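Call:
play_rows(slide=[[2,1,4],[2,1,8],[2,1,10],[2,1,10]], turn=[0,0,0,0], fingers=[0,0,0,0])

```text
clock: 34.45
eef_pos: [597.2, -266.7, -16.1]
tool_rot: [3.14, 0.017, 0.374]
force: [0.3, -0.2, -1.6]
width: 7.6
```

Call:
play_rows(slide=[[0,0,1],[0,0,2],[0,0,2]], turn=[0,0,0], fingers=[0,0,0])

```text
clock: 34.83
eef_pos: [597.1, -266.7, -18.2]
tool_rot: [3.14, 0.017, 0.374]
force: [-0.3, 0.7, 0.1]
width: 7.4
```

Call:
play_rows(slide=[[0,0,1],[0,0,2],[0,0,2]], turn=[0,0,0], fingers=[0,0,0])

```text
clock: 35.2
eef_pos: [597.0, -266.7, -20.4]
tool_rot: [3.14, 0.018, 0.374]
force: [0.4, 0.7, -1.1]
width: 7.2
```

Call:
play_rows(slide=[[0,0,1],[0,0,2],[0,0,2]], turn=[0,0,0], fingers=[0,0,0])

```text
clock: 35.58
eef_pos: [597.2, -266.7, -20.9]
tool_rot: [3.139, 0.018, 0.374]
force: [-2.8, 0.8, 9.0]
width: 7.6
```

Contact (9 N) at the expected height; release.

Call:
play_rows(slide=[[0,0,0],[0,0,0],[0,0,0],[0,0,-10],[0,0,-40]], turn=[0,0,0,0,0], fingers=[0.35,0.35,0.35,0.35,0.35])

```text
clock: 36.2
eef_pos: [596.4, -265.9, 18.4]
tool_rot: [3.141, 0.02, 0.374]
force: [0.3, 0.1, 0.4]
width: 30.0
```

Call:
play_rows(slide=[[0,0,-60],[0,0,-120],[0,0,-170],[-40,-60,-170],[-80,-120,-170]], turn=[0,0,0,0,0], fingers=[0.35,0.35,0.35,0.35,0.35])

```text
clock: 36.83
eef_pos: [496.6, -192.3, 191.0]
tool_rot: [3.14, 0.018, 0.373]
force: [-0.4, 1.0, 0.3]
width: 29.7
```

```bash
python3 plan.py 330 -120 200 0;python3 - <<'E'
from h import *
s,d=vision.get_image('scene')
t,_=vision.get_image('top')
cv2.imwrite('pics/p24.png',s);cv2.imwrite('pics/p25.png',cv2.resize(t,(800,600)))
E
```

```text
t 36.83 pos [ 496.6 -192.3  191. ] yaw 21.4 F [-0.4  1.   0.3] w 29.7 q7 -1.22
slide [-129. -128.   -7.] turn -1.198 goal yaw 90.0
```

View pics/p24.png

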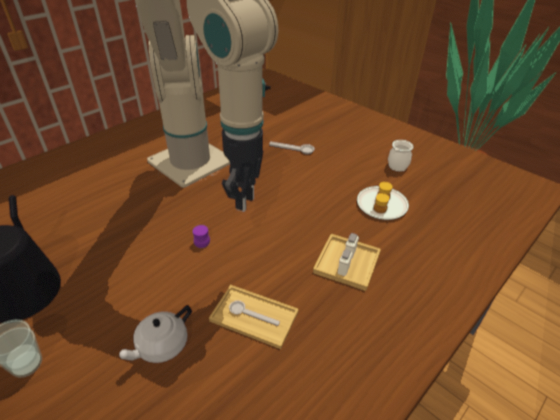

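View pics/p25.png

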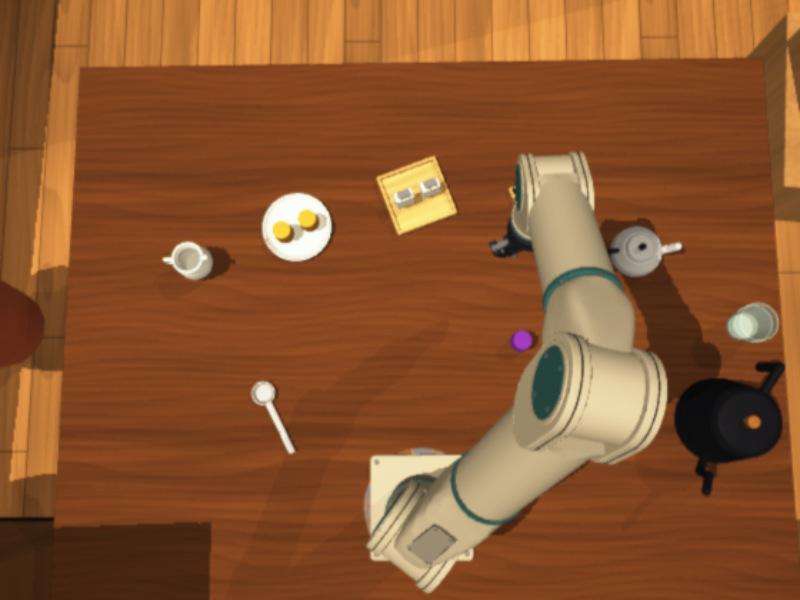

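Run:
```python
from h import *
s,d=vision.get_image('scene'); W=cloud('scene',d)
s0=cv2.imread('pics/scene0.png'); 
for nm,(a,b,c,e) in {'jug':(135,175,383,418),'teapot':(300,365,112,195)}.items():
    m=cv2.absdiff(s[a:b,c:e],s0[a:b,c:e]).max(-1); print(nm,'diff mean',m.mean().round(1),'max',m.max(), cv2.phaseCorrelate(np.float64(cv2.cvtColor(s0[a:b,c:e],6)),np.float64(cv2.cvtColor(s[a:b,c:e],6)))[0])
h=cv2.cvtColor(s,cv2.COLOR_BGR2HSV); 
def near(x,y,r,z0,z1):
    m=(np.hypot(W[...,0]-x,W[...,1]-y)<r)&(W[...,2]>z0)&(W[...,2]<z1)&(d>0); return W[m]
for nm,x,y in(('jar',567,285),('jar',589,235)):
    w=near(x,y,24,45,57); print(nm,w.mean(0).round(1),'z spread',w[:,2].std().round(1),'dist dish',np.hypot(*(w.mean(0)[:2]-[578,259.5])).round(0))
R2=np.array([[np.cos(np.radians(20.5)),np.sin(np.radians(20.5))],[-np.sin(np.radians(20.5)),np.cos(np.radians(20.5))]])
for x,y in((634,31),(654,-21)):
    w=near(x,y,26,59,72); print('pot top',w.mean(0).round(1),w[:,2].std().round(1),'in tray',(R2@(w.mean(0)[:2]-[644,5])).round(0))
m=cv2.inRange(h,(0,0,90),(180,75,255)); m[(np.hypot(W[...,0]-596,W[...,1]+266)>85)]=0
k,l,st,_=cv2.connectedComponentsWithStats(m); i=1+np.argmax(st[1:,4]); v,u=np.nonzero(l==i); p=np.array([onz('scene',a,b,10)[:2] for a,b in zip(u,v)])-[596,-266]
q=p@R2.T; print('spoon in tray, long',q[:,0].min().round(),q[:,0].max().round(),'across',q[:,1].min().round(),q[:,1].max().round(),'z',np.percentile(W[l==i][:,2],[5,50,95]).round(1))
cv2.imwrite('pics/p26.png',cv2.resize(s[170:350,200:420],(733,600),interpolation=cv2.INTER_CUBIC)); print(ctrl.read_state()['clock'])
```

```text
jug diff mean 5.2 max 8 (0.07411073645445398, 0.04431929690685621)
teapot diff mean 26.1 max 71 (-0.06720150537297087, -0.019171421240500308)
jar [565.6 282.1  49.3] z spread 1.5 dist dish 26.0
jar [589.1 229.   49.6] z spread 1.7 dist dish 32.0
pot top [633.8  28.7  64. ] 1.8 in tray [-1. 26.]
pot top [656.1 -25.8  63.8] 1.7 in tray [  1. -33.]
spoon in tray, long -1221.0 -747.0 across 1230.0 2042.0 z [540.7 576.8 599.1]
36.975
```

View pics/p26.png

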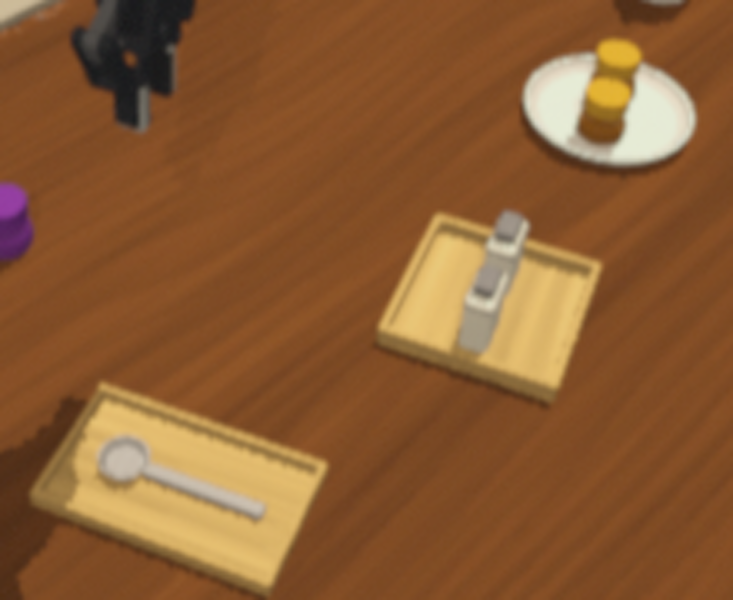

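Run:
```python
from h import *
a=np.radians(21.4);R2=np.array([[np.cos(a),np.sin(a)],[-np.sin(a),np.cos(a)]])
B=onz('scene',237,307.5,10)[:2];H=onz('scene',279.2,323.7,8)[:2]
o=B+(H-B)/np.linalg.norm(H-B)*40
print('len',np.linalg.norm(H-B),'origin in tray',(R2@(o-[596,-266])).round(1),'angle',np.degrees(np.arctan2(*(R2@(H-B))[::-1])).round(1))
d=np.load('pics/scene0.npy'); s,d=vision.get_image('scene'); W=cloud('scene',d)
for u,v in((237,307),(250,312),(262,317),(276,322)): print(W[v-1:v+2,u-1:u+2,2].round(1).tolist())
ctrl.finish_job(); print(ctrl.read_state()['clock'])
```

```text
len 101.53641851309469 origin in tray [-1.2 -0.9] angle 0.0
[[8.5, 8.8, 8.3], [6.8, 8.5, 6.5], [7.0, 4.2, 8.6]]
[[11.6, 9.9, 11.2], [11.5, 9.8, 12.3], [11.0, 10.5, 12.4]]
[[11.0, 10.8, 12.0], [8.2, 11.7, 10.3], [10.3, 10.6, 10.9]]
[[11.6, 9.9, 10.1], [11.9, 10.3, 11.8], [12.1, 11.6, 10.9]]
the job is handed in; nothing more can be done
the job is handed in; nothing more can be done
```

The job is handed in at about 37 s of robot time. Both honey jars stand side by side in the round dish, both dispensers stand in the square tray, and the small spoon lies lengthwise in the long tray.

**Last checks:**
- **Jars:** about 26 mm and 32 mm from the dish centre, with lid tops at the height expected for standing upright on the floor.
- **Dispensers:** at (-1, 26) and (1, -33) mm in the tray frame, standing upright.
- **Spoon:** about 1 mm from the tray centre and aligned with it. The handle top reads about 11 mm, which fits lying flat on the floor.
- **Jug and teapot:** their image shift since the start is under 0.1 px. The teapot crop differs in brightness, probably from the arm's shadow.

**What failed or disagreed:**
- **Fingertip height:** the tips sat about 20–30 mm higher than the reported tool position implied, depending on how far the fingers were open. My first attempt on the spoon closed on air because of this. I lowered the gripper using the camera pictures and regripped.
- **Spoon check:** one automatic colour-mask check gave nonsense, so I replaced it with points picked from the picture plus the depth readings.
- **Camera agreement:** the two cameras disagreed by about 3 to 6 mm in places, which is inside the margins.

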